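# Clear the print bench: parts into the bin, jars into the crate

### The job

Clear the print bench: tip the printed parts off the metal tray into the open grey bin and put the empty tray back, level, on the middle of its rubber mat; stand every jar upright in a cell of its own in the plywood divided crate, all the way down. Every printed part must end in the bin, and the tape roll and the scraper stay where they are.

Things in the scene. Friction and masses are not known exactly. Their poses are not given: they have to be found in the camera images.
- tray: metal tray (0.35 kg), smooth floor 160 mm long (x), 146 mm wide (y), 3 mm thick; 22 mm high rims at both sides and the +x end; the -x end is open for pouring. A straight black handle bar crosses above its middle along y like a basket handle: 14 mm thick (x), 16 mm high, top 103 mm above the underside, 140 mm between thin end posts. Origin: centre of the underside, z up
- tray_grip (a point): centre of the tray's handle bar, 95 mm above the underside, with the tray's axes
- tray_lip (a point): middle of the tray's open pouring edge, at the underside, 80 mm from the tray's centre along its -x
- mat: dark rubber mat fixed to the table, 220 x 200 mm, 4 mm thick, on which the tray stands at the start and must stand at the end; origin at the centre of its underside, x along its 220 mm
- bin: open grey plastic bin with small orange clips, fixed, 220 mm (x) x 200 mm (y) outside, 70 mm tall, walls and floor 5 mm; origin at the centre of its underside
- crate: plywood crate with six open cells, fixed, 245 mm (x) x 165 mm (y) outside, 40 mm tall, walls and floor 5 mm, dividers up to 35 mm height; three cells along x by two along y, cell centres at x = -80, 0, +80 mm and y = -40, +40 mm from the origin, each cell 75 mm square. Origin at the centre of its underside
- jar1: squat amber glass jar with a black screw cap and a paper label, 56 mm in diameter, 68 mm tall; straight sides up to 38 mm, shoulder, then a cap 50 mm in diameter over the top 16 mm. Origin at the centre of its underside, z up along its axis. Absent in some starts
- jar2: squat amber glass jar with a black screw cap and a paper label, 56 mm in diameter, 68 mm tall; straight sides up to 38 mm, shoulder, then a cap 50 mm in diameter over the top 16 mm. Origin at the centre of its underside, z up along its axis. Absent in some starts
- jar3: squat amber glass jar with a black screw cap and a paper label, 56 mm in diameter, 68 mm tall; straight sides up to 38 mm, shoulder, then a cap 50 mm in diameter over the top 16 mm. Origin at the centre of its underside, z up along its axis. Absent in some starts
- jar4: squat amber glass jar with a black screw cap and a paper label, 56 mm in diameter, 68 mm tall; straight sides up to 38 mm, shoulder, then a cap 50 mm in diameter over the top 16 mm. Origin at the centre of its underside, z up along its axis. Absent in some starts
- jar5: squat amber glass jar with a black screw cap and a paper label, 56 mm in diameter, 68 mm tall; straight sides up to 38 mm, shoulder, then a cap 50 mm in diameter over the top 16 mm. Origin at the centre of its underside, z up along its axis. Absent in some starts
- jar6: squat amber glass jar with a black screw cap and a paper label, 56 mm in diameter, 68 mm tall; straight sides up to 38 mm, shoulder, then a cap 50 mm in diameter over the top 16 mm. Origin at the centre of its underside, z up along its axis. Absent in some starts
- part1: orange 3D-printed angle bracket, 34 x 26 mm, 28 mm tall. It lies in the tray at the start; origin at the centre of its underside. Absent in some starts
- part2: orange 3D-printed six-sided knob, 30 mm across, 24 mm tall. It lies in the tray at the start; origin at the centre of its underside. Absent in some starts
- part3: orange 3D-printed U-shaped clip, 36 x 24 mm, 22 mm tall. It lies in the tray at the start; origin at the centre of its underside. Absent in some starts
- part4: orange 3D-printed stepped foot, 26 x 26 mm, 26 mm tall. It lies in the tray at the start; origin at the centre of its underside. Absent in some starts
- tape: roll of yellow tape, 90 mm in diameter, 24 mm tall, lying flat; bystander; origin at the centre of its underside
- scraper: scraper with a flat blade and handle, 200 mm long, lying; bystander; origin about its middle

How it is judged (in metres and radians):
On the way:
1. the tray is tipped (over 0.3 rad) with its pouring edge over the bin (angle between tray's own z axis and vertical above 0.3 rad and horizontal distance between tray_lip and bin below 0.13 m), for 0.2 s.
At the end, for the whole second after the job is handed in: every printed part lies inside the bin below its rim; the tray stands level (within 0.08 rad) on the mat, its centre within 45 mm of the mat's centre; every jar stands upright (within 0.12 rad) on the floor of a crate cell, one to a cell; all at rest (x of part1 in the frame of bin between -0.108 and 0.108 m and y of part1 in the frame of bin between -0.098 and 0.098 m and z of part1 in the frame of bin between -0.005 and 0.065 m and linear speed of each of part1, part2, part3, part4 below 0.05 m/s and x of part2 in the frame of bin between -0.108 and 0.108 m and y of part2 in the frame of bin between -0.098 and 0.098 m and z of part2 in the frame of bin between -0.005 and 0.065 m and x of part3 in the frame of bin between -0.108 and 0.108 m and y of part3 in the frame of bin between -0.098 and 0.098 m and z of part3 in the frame of bin between -0.005 and 0.065 m and x of part4 in the frame of bin between -0.108 and 0.108 m and y of part4 in the frame of bin between -0.098 and 0.098 m and z of part4 in the frame of bin between -0.005 and 0.065 m and horizontal distance between tray and mat below 0.045 m and z of tray in the frame of mat below 0.012 m and angle between tray's own z axis and vertical below 0.08 rad and linear speed of each of tray, jar1, jar2, jar3, jar4, jar5, jar6 below 0.03 m/s and x of jar1 in the frame of crate between -0.12 and 0.12 m and y of jar1 in the frame of crate between -0.08 and 0.08 m and z of jar1 in the frame of crate between -0.005 and 0.014 m and angle between each of jar1, jar2, jar3, jar4, jar5, jar6's own z axis and vertical below 0.12 rad and x of jar2 in the frame of crate between -0.12 and 0.12 m and y of jar2 in the frame of crate between -0.08 and 0.08 m and z of jar2 in the frame of crate between -0.005 and 0.014 m and x of jar3 in the frame of crate between -0.12 and 0.12 m and y of jar3 in the frame of crate between -0.08 and 0.08 m and z of jar3 in the frame of crate between -0.005 and 0.014 m and x of jar4 in the frame of crate between -0.12 and 0.12 m and y of jar4 in the frame of crate between -0.08 and 0.08 m and z of jar4 in the frame of crate between -0.005 and 0.014 m and x of jar5 in the frame of crate between -0.12 and 0.12 m and y of jar5 in the frame of crate between -0.08 and 0.08 m and z of jar5 in the frame of crate between -0.005 and 0.014 m and x of jar6 in the frame of crate between -0.12 and 0.12 m and y of jar6 in the frame of crate between -0.08 and 0.08 m and z of jar6 in the frame of crate between -0.005 and 0.014 m); the robot touches nothing.
It fails at once if the tape is moved by more than 20 mm (distance of tape from where it was at the start of the episode above 0.02 m).
It fails at once if the scraper is moved by more than 20 mm (distance of scraper from where it was at the start of the episode above 0.02 m).
Of jar1, jar2, jar3, jar4, jar5, jar6 only 4 to 6 are there at a start; the rules pass over those that are not, and their reading is None.
Of part1, part2, part3, part4 only 2 to 4 are there at a start; the rules pass over those that are not, and their reading is None.
At some moment in a run one of jar1, jar2, jar3, jar4, jar5, jar6 may be knocked a few centimetres aside while the robot is not near it.
It also fails if it takes over 210 s, if anything falls off the work surface, if the arm or the gripper's body presses on something with over 40 N, if the wrist force passes 120 N, or if a joint passes its speed limit or range.

### The arm

A 6-joint arm with a two-finger parallel gripper is mounted at the origin on the work surface. World frame = base frame: x ahead of the robot, y to its left, z up, the work surface at z = 0. Lengths are in m, angles in degrees, forces in N, time in s.
With the tool pointing down it reaches from about 0.275 to 0.725 m from the base axis. Payload 15.9 kg.
Tool frame: the origin (TCP) lies on the centre line of the jaws, within the pads' length; the fingertips stand bot.tip_reach ahead of it and the grasp point (between the pads) is the TCP (bot.tip_reach is the distance from the TCP to the fingertips, in m); x points along the fingers, y is the direction in which the jaws open and shut, and the axes are right-handed (so a half turn about x gives the same grasp; the last joint's range is limited). The gripper opens to 85 mm and grips with 20 to 120 N. Pads are 22 mm wide; open, the fingers measure 114 mm over their backs; the gripper's body (76 mm by 85 mm) begins 54 mm behind the grasp point. The pads swing forward as they close: fully open they stand 13 mm farther back than shut.
Start: joints at [71.333, 12.198, -1.971, 75.831, 0, 90], TCP at [0.16, 0.474, 0.25] pointing down, gripper open.
Joint ranges: [-170.91, 170.91], [-42.67, 98.43], [-65.05, 77.54], [-120.47, 116.71], [-90, 82.35], [-180, 180]. Speed limits (degrees/s): [108.29, 108.29, 136.94, 147.25, 180, 180].

### API

Orientations are given as [roll, pitch, yaw] about the fixed x, y, z axes, in that order (R = Rz(yaw) Ry(pitch) Rx(roll)).
In Python, from bench import bot gives the robot as it stands. The module is installed in compiled form; this text tells all that it offers.
- The arm moves only by the shell command python3 -m handwheel 'ROWS' [FORCE]. ROWS is a JSON object of lists of equal length, an entry for each row: "translation": the shift along the tool's x, y, z as a fraction of full scale, a list of three; "delta_rot": the turn, a rotation vector about the tool's x, y, z as a fraction of full scale, a list of three; "claw": the opening, from 0 (shut) to 1 (fully open). A call has 1 to 12 rows; each row shifts and turns the commanded pose from where the row before left it, along the tool's axes as they then stand; what a row does not reach is not made up. Full scale, the value 1, is 0.1 m for a shift and pi rad for a turn. A row lasts 1/12 s, in which the tool goes at most 41.7 mm and 7.16 degrees, less where a joint would pass 70% of its speed; a pose out of reach is approached as far as the arm can. A call with a number of a shift or a turn outside -1 to 1 is refused whole. A call with a gripper value outside its range is refused whole. The fingers move at their own pace and stop on an object; FORCE is the grip in N (left out, the last holds). Time passes only in rows, so rows that do not move let the fingers close. It gives the time, the measured TCP pose, the force and the opening at its end, in the units of the state.
- bot.sense(): the state, without advancing time (a new reading comes with each control period).
- bot.read_camera(name): name is "side" or "top" or "wrist"; returns a dict with "image" (420x560x3 uint8, blue, green, red), "depth" (420x560 float32, m along the optical axis (not along the pixel's ray), 0 where there is no reading), "fx", "fy", "cx", "cy" (pixels), "rvec" (rotation vector, rad) and "tvec" (3), from world to camera coordinates, as OpenCV has them; the wrist camera has in their place "mount" (4x4, takes a point from camera to tool coordinates, whose origin is the TCP and whose axes are the tool frame's). Camera axes: x right, y down, z forward; pixel columns grow to the right and rows downward; lengths in m; the calibration is good to about 2 mm. A picture is of the moment at which its call begins: read the wrist's pose just before it.
- bot.sign_off(): hands the job in, once; it reports no verdict.
Trained networks look in a picture, given as the dict that the camera call returned (one of the last four; its "shot" number tells which), for a name from the list of things; names that differ only in an ending like _2 or _b are one class to them, and where a whole thing is asked for, a point or a joint stands for the part that bears it (a point fixed in the world has none). Each returns a list of dicts, best first, with "score" (0 to 1); they miss things now and then, are a little off and sometimes report something else, mostly with a low value. They report only what shows in the picture. A call takes as long as a camera call.
- bot.look_for(target, picture): "position" ([x, y, z] in m, in world coordinates, good to about 4 mm: the middle of the surface that is visible of it).
- bot.silhouettes(target, picture): "pixels" (420x560 bool, what is visible of it).
- bot.place_of(target, picture): "position" ([x, y, z] in m, in world coordinates, good to about 4 mm: a listed point, or the origin of a listed thing).
The state is a dict: "time_s": time; "joints": joint angles; "dq": joint speeds; "joint_torque": joint torques, N m; "tool_pos": TCP position; "eef_rot": TCP orientation; "ft_force": force on the tool from outside, world axes, zero at the start; "torque": the same for the moment, N m; "opening": opening from 0.0 (shut) to 1.0 (fully open).
Only numpy, scipy, OpenCV 4.12 (cv2) and the standard library are available. Lean on these libraries where they do the work, as an engineer would, in place of code of your own. Each camera call takes 0.05 s, during which the arm holds its last target.

## Working session

There is one attempt and no reset: what is moved stays moved. The work goes in short steps, Python scripts to look and compute and a shell command to move; the robot and the scene stay as the last step left them, time stands still between calls to the robot, and variables do not carry over. Pictures are saved under pics/ and viewed, and the job is handed in when it is done.

```bash
mkdir -p pics; ls; python3 - <<'E'
from bench import bot
import cv2
print(bot.sense(), bot.tip_reach)
for n in ("top","side","wrist"):
    p=bot.read_camera(n); cv2.imwrite(f"pics/{n}0.png",p["image"])
    print(n,p["fx"],p["cx"],p["cy"],p.get("rvec"),p.get("tvec"),p.get("mount"))
    if n=="top":
        for t in ["tray","tray_grip","tray_lip","mat","bin","crate","jar1","part1","part2","part3","part4","tape","scraper"]:
            print(t,[( [round(float(v),3) for v in d["position"]],round(float(d["score"]),2)) for d in bot.place_of(t,p)])
E
```

```text
pics
{'time_s': 0.0, 'joints': array([ 7.13350497e+01,  1.22244393e+01, -2.00445376e+00,  7.58297574e+01,
        9.54466183e-04,  8.99986367e+01]), 'dq': array([ 0.03140201,  0.13182634,  0.01673469, -0.04569596,  0.0454172 ,
        0.02647259]), 'joint_torque': array([ 1.02190766e-03, -6.86167789e+01,  4.87118518e+01,  1.75829767e-02,
        7.38364361e-05,  1.12773739e-05]), 'tool_pos': array([0.15992373, 0.47344319, 0.24984553]), 'eef_rot': array([ -90.933702  ,   89.94134183, -109.59728949]), 'ft_force': array([-0.47459313, -0.3429501 , -0.30863773]), 'torque': array([ 0.00320502,  0.01873933, -0.01928049]), 'opening': 1.0002799005841074} 0.019
top 418.3771544113806 278.598440657676 202.11122013777978 [ 2.15307033 -2.18418028  0.16340159] [-0.00492715  0.60148468  0.91008188] None
tray [([0.672, -0.005, 0.003], 0.84)]
tray_grip [([0.669, -0.002, 0.102], 0.96)]
tray_lip [([0.59, -0.017, 0.006], 0.86)]
mat [([0.497, 0.18, -0.001], 0.65)]
bin [([0.519, 0.343, -0.001], 0.84), ([0.67, -0.003, 0.104], 0.4)]
crate [([0.502, -0.353, 0.001], 0.65), ([0.521, 0.342, -0.002], 0.64)]
jar1 
[... 318 characters left out ...]
 0.008], 0.64), ([0.694, 0.033, 0.008], 0.63)]
part4 [([0.628, 0.022, 0.008], 0.64), ([0.694, 0.033, 0.008], 0.63)]
tape [([0.727, -0.243, -0.001], 0.6)]
scraper [([0.754, 0.235, 0.0], 0.66), ([0.67, -0.0, 0.104], 0.18)]
side 455.4395633006676 280.3961894469622 211.19243508613894 [ 0.22539978 -2.77013582  1.27588403] [0.60209031 0.12470126 0.95023543] None
wrist 355.96081764533955 278.51454043732684 213.86745355524408 None None [[-5.02863001e-04 -3.09262714e-01  9.50976509e-01 -1.23916168e-01]
 [ 9.99999725e-01  3.62616042e-04  6.46710490e-04  5.10316622e-04]
 [-5.44842778e-04  9.50976573e-01  3.09262446e-01 -7.93630937e-02]
 [ 0.00000000e+00  0.00000000e+00  0.00000000e+00  1.00000000e+00]]
```

View pics/top0.png

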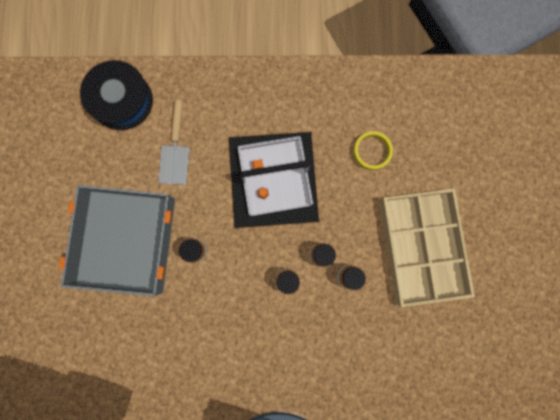

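View pics/side0.png

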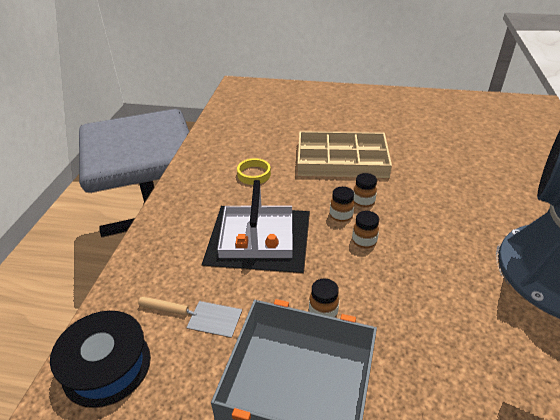

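View pics/wrist0.png

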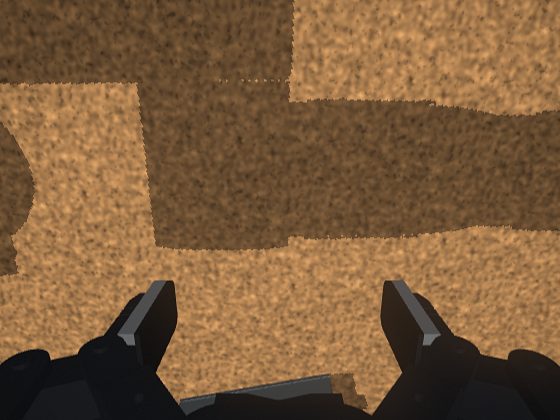

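```bash
cat > h.py <<'E'
from bench import bot
import numpy as np, cv2
from scipy.spatial.transform import Rotation as Ro
def pose():
    s=bot.sense(); return np.array(s["tool_pos"]),Ro.from_euler("xyz",s["eef_rot"],degrees=True),s
def cloud(p):
    d=p["depth"]; v,u=np.mgrid[:d.shape[0],:d.shape[1]]
    c=np.stack([(u-p["cx"])/p["fx"]*d,(v-p["cy"])/p["fy"]*d,d],-1)
    if "mount" in p:
        t,R,_=pose(); M=np.array(p["mount"]); c=c@M[:3,:3].T+M[:3,3]; w=c@R.as_matrix().T+t
    else:
        R=cv2.Rodrigues(np.array(p["rvec"],float))[0]; w=(c-np.array(p["tvec"]).ravel())@R
    w[d<=0]=np.nan
    return w
def downR(yaw):  # tool x down, tool y at heading yaw (deg)
    a=np.radians(yaw); y=np.array([np.cos(a),np.sin(a),0]); x=np.array([0,0,-1.])
    return Ro.from_matrix(np.stack([x,y,np.cross(x,y)],1))
def go(pos,R=None):
    "rotation first in place, then shift in the new tool axes; fractions of full scale"
    t,R0,s=pose(); R=R0 if R is None else R
    rv=(R0.inv()*R).as_rotvec()/np.pi; print("rot",rv.round(4),"rows>=",np.ceil(np.linalg.norm(rv)*180/6.5))
    sh=R.inv().apply(np.array(pos)-t)/.1; print("shift",sh.round(3),"rows>=",np.ceil(np.linalg.norm(sh)/.35))
def st():
    t,R,s=pose(); print("t",round(float(s["time_s"]),2),"pos",t.round(4),"x",R.as_matrix()[:,0].round(3),"y",R.as_matrix()[:,1].round(3),"q",s["joints"].round(1),"F",s["ft_force"].round(1),"open",round(float(s["opening"]),3))
def rect(pts):
    r=cv2.minAreaRect((pts*1000).astype(np.float32)); return np.round(r[0],1),np.round(r[1],1),round(r[2],1)
E
cat > lookall.py <<'E'
from h import *
st()
p=bot.read_camera("top"); w=cloud(p); z=w[...,2]; X=w[...,0];Y=w[...,1]
np.save("w.npy",w); img=p["image"]
hsv=cv2.cvtColor(img,cv2.COLOR_BGR2HSV)
def R(n,m):
    m=cv2.morphologyEx(m.astype(np.uint8),cv2.MORPH_OPEN,np.ones((2,2)))>0
    print(n,m.sum(),*rect(w[m][:,:2]),"z",np.nanmedian(z[m]).round(4))
R("bar",(z>.09)&(z<.13)&(abs(X-.67)<.08)&(abs(Y)<.12))
R("binrim",(z>.06)&(z<.08)&(abs(X-.52)<.16)&(abs(Y-.343)<.16))
R("crate",(z>.03)&(z<.05)&(abs(X-.5)<.16)&(abs(Y+.353)<.13))
R("matdark",(hsv[...,2]<40)&(abs(z-.004)<.012)&(abs(X-.67)<.16)&(abs(Y)<.15))
m=((z>.055)&(z<.08)&(hsv[...,2]<70)&(X<.62)&(Y>-.45)&(Y<.25)).astype(np.uint8)
n,l,s,c=cv2.connectedComponentsWithStats(m)
for i in range(1,n):
    if s[i,4]>60: q=w[l==i]; print("jar",c[i].round(),s[i,4],q.mean(0).round(4),((np.nanmin(q,0)+np.nanmax(q,0))/2).round(4))
E
python3 lookall.py; python3 - <<'E'
import cv2
i=cv2.imread("pics/top0.png")[110:250,210:410]
cv2.imwrite("pics/crop0.png",cv2.resize(i,None,fx=4,fy=4,interpolation=cv2.INTER_CUBIC))
E
```

```text
t 0.8 pos [0.16   0.4737 0.2503] x [-0. -0. -1.] y [ 0.32   0.947 -0.   ] q [71.3 12.2 -2.  75.8 -0.  90. ] F [-0.7  0.4  0.9] open 1.001
bar 513 [668.6 -14.2] [ 29.6 160.9] 14.6 z 0.1057
binrim 1660 [500.4 321.4] [279.3 193. ] 70.4 z 0.0677
crate 1779 [ 492.8 -358.9] [255.3 187.1] 6.4 z 0.0361
matdark 1223 [nan nan] [0. 0.] 0.0 z 0.0038
jar [190. 250.] 396 [0.4963 0.1795 0.0677] [0.4963 0.1807 0.064 ]
jar [323. 255.] 373 [ 0.4818 -0.1081  0.0679] [ 0.4821 -0.1083  0.0645]
jar [353. 278.] 385 [ 0.4311 -0.1702  0.0678] [ 0.4319 -0.171   0.0643]
jar [287. 282.] 375 [ 0.4252 -0.029   0.068 ] [ 0.4259 -0.0291  0.0649]
```

View pics/crop0.png

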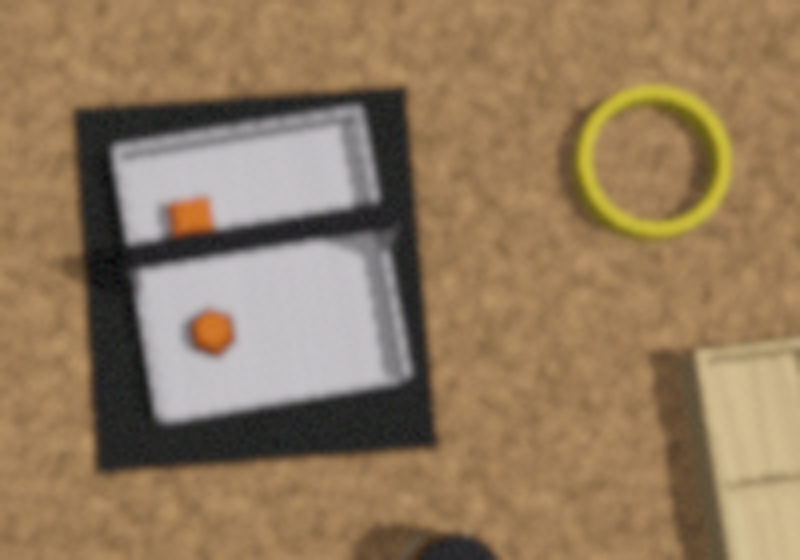

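```bash
python3 - <<'E'
from h import *
w=np.load("w.npy"); img=cv2.imread("pics/top0.png"); v=cv2.cvtColor(img,cv2.COLOR_BGR2HSV)[...,2]
X,Y,z=w[...,0],w[...,1],w[...,2]
m=(z>.098)&(z<.11)&(v<60)&(abs(X-.67)<.05)&(abs(Y)<.1)
q=w[m][:,:2]
f=cv2.fitLine(q.astype(np.float32),cv2.DIST_HUBER,0,.001,.001).ravel(); print("bar line",f, np.degrees(np.arctan2(f[1],f[0])), np.median(q,0), q.min(0),q.max(0),m.sum())
# tray floor quad & mat quad, pixel corners on planes, from crop/4+offset
def ray(u,vv,zp):
    p=P; R=cv2.Rodrigues(np.array(p["rvec"]))[0]; t=np.array(p["tvec"]).ravel()
    d=R.T@np.array([(u-p["cx"])/p["fx"],(vv-p["cy"])/p["fy"],1]); o=-R.T@t
    return (o+d*(zp-o[2])/d[2])[:2]
P=bot.read_camera("top")
for n,zp,cs in [("mat",.004,[(80,110),(405,90),(435,445),(100,468)])]:
    c=np.array([ray(210+a/4,110+b/4,zp) for a,b in cs]); print(n,c.round(4),c.mean(0))
    e=c[0]-c[3]; print(np.degrees(np.arctan2(e[1],e[0])))
lip=np.array([ray(210+a/4,110+b/4,.007) for a,b in [(160,422),(408,380)]]); print("lip",lip,lip.mean(0))
def rimrect(n,zl,zh,cx,cy,r,top):
    # project every pixel to the rim plane; use depth-based mask near the rim height
    m=(z>zl)&(z<zh)&(abs(X-cx)<r)&(abs(Y-cy)<r)
    m=cv2.morphologyEx(m.astype(np.uint8),cv2.MORPH_CLOSE,np.ones((3,3))); k,l,s,c=cv2.connectedComponentsWithStats(m)
    i=1+np.argmax(s[1:,4]); print(n,*rect(w[(l==i)&(z>zl)&(z<zh)][:,:2]), s[i,4])
rimrect("bin",.063,.075,.52,.343,.15,.07)
rimrect("crate",.034,.045,.5,-.353,.16,.04)
E
python3 - <<'E'
import cv2
i=cv2.imread("pics/top0.png")
a=cv2.resize(i[175:310,45:210],None,fx=4,fy=4,interpolation=cv2.INTER_CUBIC);b=cv2.resize(i[180:310,370:485],None,fx=4.5,fy=4.5,interpolation=cv2.INTER_CUBIC)
cv2.imwrite("pics/bin0.png",a);cv2.imwrite("pics/crate0.png",b)
E
```

```text
bar line [ 0.15095277 -0.98854095  0.6654185  -0.00938948] -81.31785 [ 0.66547307 -0.00956136] [ 0.64802691 -0.0777834 ] [0.68265529 0.06691177] 313
mat [[ 0.7624  0.0991]
 [ 0.7731 -0.0956]
 [ 0.5593 -0.1077]
 [ 0.5486  0.0878]] [ 0.66084763 -0.00409038]
3.0201558566200797
lip [[ 0.57467284  0.05266929]
 [ 0.59738925 -0.09251313]] [ 0.58603104 -0.01992192]
bin [520.6 339.6] [221.  220.3] 83.6 1397
crate [ 496.  -348.5] [245.6 167.4] 6.4 1581
```

View pics/bin0.png

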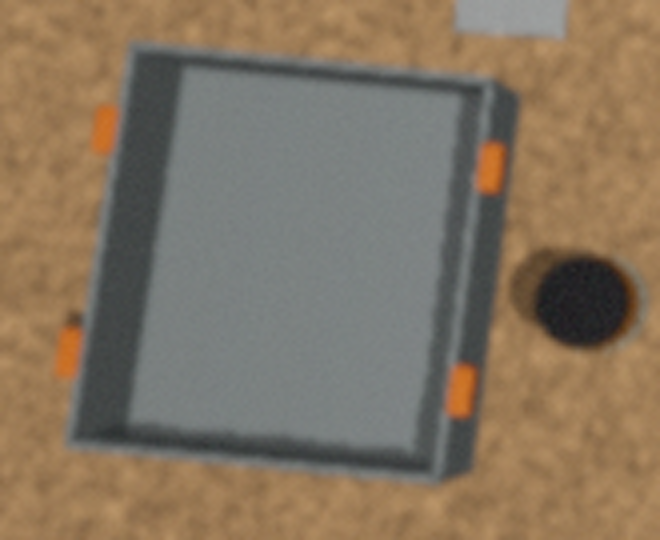

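View pics/crate0.png

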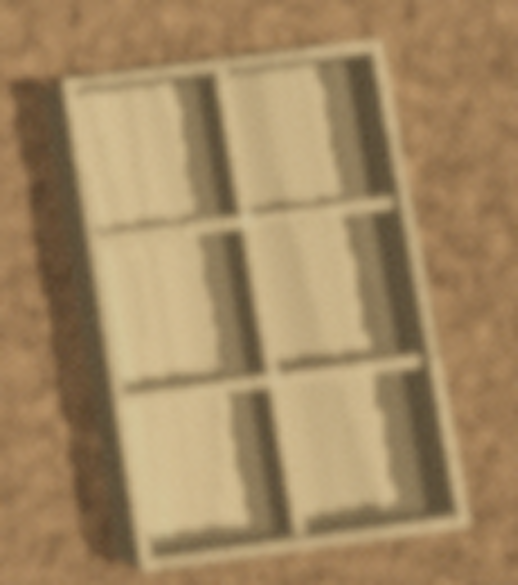

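```bash
python3 - <<'E'
from h import *
go([.6655,-.006,.20],downR(8.7))
E
```

```text
rot [ 0.348 -0.     0.   ] rows>= 10.0
shift [0.503 4.271 5.506] rows>= 20.0
```

```bash
python3 -m handwheel '{"translation":[[0,0,0],[0,0,0],[0,0,0],[0,0,0],[0,0,0],[0,0,0],[0,0,0],[0,0,0],[0,0,0],[0,0,0]],"delta_rot":[[0.0348,0,0],[0.0348,0,0],[0.0348,0,0],[0.0348,0,0],[0.0348,0,0],[0.0348,0,0],[0.0348,0,0],[0.0348,0,0],[0.0348,0,0],[0.0348,0,0]],"claw":[1,1,1,1,1,1,1,1,1,1]}' 
python3 -m handwheel '{"translation":[[0,0.2,0.26],[0,0.2,0.26],[0,0.2,0.26],[0,0.2,0.26],[0,0.2,0.26],[0,0.2,0.26],[0,0.2,0.26],[0,0.2,0.26],[0,0.2,0.26],[0,0.2,0.26]],"delta_rot":[[0,0,0],[0,0,0],[0,0,0],[0,0,0],[0,0,0],[0,0,0],[0,0,0],[0,0,0],[0,0,0],[0,0,0]],"claw":[1,1,1,1,1,1,1,1,1,1]}'
python3 -m handwheel '{"translation":[[0,0.2,0.26],[0,0.2,0.26],[0,0.2,0.26],[0,0.2,0.26],[0,0.2,0.26],[0,0.2,0.26],[0,0.2,0.26],[0,0.2,0.26],[0,0.2,0.26],[0,0.2,0.26]],"delta_rot":[[0,0,0],[0,0,0],[0,0,0],[0,0,0],[0,0,0],[0,0,0],[0,0,0],[0,0,0],[0,0,0],[0,0,0]],"claw":[1,1,1,1,1,1,1,1,1,1]}'
python3 - <<'E'
from h import *
st(); go([.6655,-.006,.20],downR(8.7))
p=bot.read_camera("wrist"); cv2.imwrite("pics/w1.png",p["image"]); print([(d["position"],d["score"]) for d in bot.place_of("tray_grip",p)])
E
```

```text
time_s: 1.73
tool_pos: [0.16, 0.4737, 0.2503]
eef_rot: [127.6, 90.0, 46.0]
ft_force: [-0.3, 0.8, -0.5]
opening: 0.997
time_s: 2.57
tool_pos: [0.398, 0.2455, 0.2505]
eef_rot: [112.3, 90.0, 31.0]
ft_force: [0.0, 0.3, 0.3]
opening: 1.001
time_s: 3.4
tool_pos: [0.635, 0.0187, 0.2502]
eef_rot: [101.0, 90.0, 19.7]
ft_force: [0.9, 0.7, 0.6]
opening: 0.999
t 3.4 pos [0.635  0.0187 0.2502] x [ 0.  0. -1.] y [0.989 0.151 0.   ] q [ 1.7 29.2 22.3 83.1  0.  83. ] F [0.9 0.7 0.6] open 0.999
rot [-0.0001 -0.     -0.    ] rows>= 1.0
shift [0.502 0.264 0.291] rows>= 2.0
[([0.666, -0.0069, 0.0959], 0.79), ([0.4326, -0.028, -0.0007], 0.4)]
```

View pics/w1.png

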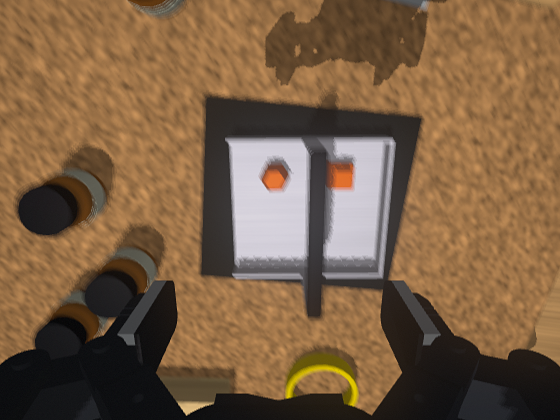

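```bash
python3 -m handwheel '{"translation":[[0.1,0.135,0.15],[0.1,0.135,0.15],[0.2,0,0],[0.25,0,0],[0.25,0,0],[0.25,0,0],[0.2,0,0],[0.1,0,0],[0.06,0,0],[0,0,0]],"delta_rot":[[0,0,0],[0,0,0],[0,0,0],[0,0,0],[0,0,0],[0,0,0],[0,0,0],[0,0,0],[0,0,0],[0,0,0]],"claw":[1,1,1,1,1,1,1,1,1,1]}'
python3 - <<'E'
from h import *
st(); go([.6655,-.006,.099],downR(8.7))
E
```

```text
time_s: 4.33
tool_pos: [0.6648, -0.0052, 0.0987]
eef_rot: [-102.1, 89.9, 176.6]
ft_force: [-0.3, 0.1, 0.7]
opening: 1.0
t 4.33 pos [ 0.6648 -0.0052  0.0987] x [-0.001  0.    -1.   ] y [ 0.988  0.151 -0.001] q [-0.5 35.3 10.4 65.2  0.  80.8] F [-0.3  0.1  0.7] open 1.0
rot [ 0.     -0.0001  0.0003] rows>= 1.0
shift [-0.003  0.006  0.009] rows>= 1.0
```

```bash
python3 -m handwheel '{"translation":[[0,0,0],[0,0,0],[0,0,0],[0,0,0],[0,0,0],[0,0,0],[0,0,0],[0,0,0],[0,0,0],[0,0,0],[0,0,0],[0,0,0]],"delta_rot":[[0,0,0],[0,0,0],[0,0,0],[0,0,0],[0,0,0],[0,0,0],[0,0,0],[0,0,0],[0,0,0],[0,0,0],[0,0,0],[0,0,0]],"claw":[0,0,0,0,0,0,0,0,0,0,0,0]}' 100
python3 -m handwheel '{"translation":[[-0.05,0,0],[-0.1,0,0],[-0.1,0,0],[-0.15,0,0],[-0.15,0,0],[-0.15,0,0],[-0.15,0,0],[-0.15,0,0],[-0.1,0,0],[-0.1,0,0],[0,0,0],[0,0,0]],"delta_rot":[[0,0,0],[0,0,0],[0,0,0],[0,0,0],[0,0,0],[0,0,0],[0,0,0],[0,0,0],[0,0,0],[0,0,0],[0,0,0],[0,0,0]],"claw":[0,0,0,0,0,0,0,0,0,0,0,0]}'
python3 - <<'E'
from h import *
st()
p=bot.read_camera("wrist"); cv2.imwrite("pics/w2.png",p["image"])
p=bot.read_camera("side"); cv2.imwrite("pics/s2.png",p["image"])
E
```

```text
time_s: 5.33
tool_pos: [0.6656, -0.0055, 0.1]
eef_rot: [81.1, 89.9, -0.2]
ft_force: [0.1, 0.2, 6.0]
opening: 0.145
time_s: 6.33
tool_pos: [0.6655, -0.0055, 0.2197]
eef_rot: [80.3, 90.0, -1.0]
ft_force: [-0.5, 0.6, -5.9]
opening: 0.145
t 6.33 pos [ 0.6655 -0.0055  0.2197] x [ 0.001 -0.    -1.   ] y [0.989 0.151 0.001] q [-0.5 33.3 24.6 81.3 -0.  80.8] F [-0.5  0.6 -5.9] open 0.145
```

View pics/w2.png

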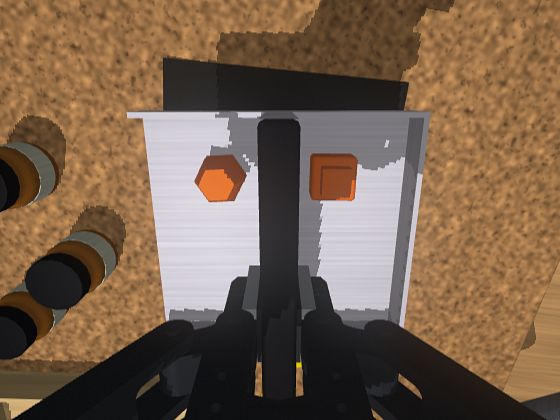

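View pics/s2.png

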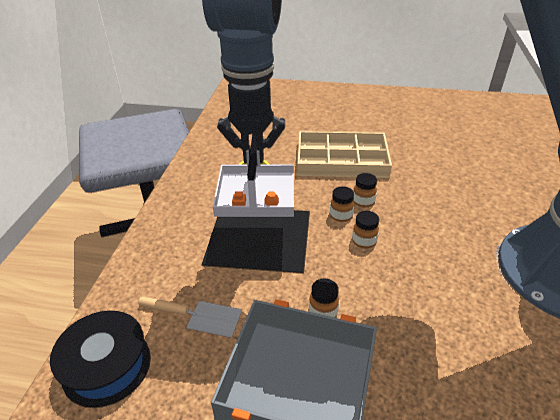

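```bash
python3 -m handwheel '{"translation":[[-0.02,-0.006,-0.03],[-0.02,-0.013,-0.06],[-0.02,-0.019,-0.09],[-0.02,-0.025,-0.12],[-0.02,-0.032,-0.15],[-0.02,-0.038,-0.18],[-0.02,-0.042,-0.2],[-0.02,-0.042,-0.2],[-0.02,-0.042,-0.2],[-0.02,-0.042,-0.2],[0,-0.042,-0.2],[0,-0.042,-0.2]],"delta_rot":[[0,0,0],[0,0,0],[0,0,0],[0,0,0],[0,0,0],[0,0,0],[0,0,0],[0,0,0],[0,0,0],[0,0,0],[0,0,0],[0,0,0]],"claw":[0,0,0,0,0,0,0,0,0,0,0,0]}'
python3 -m handwheel '{"translation":[[0,-0.042,-0.2],[0,-0.042,-0.2],[0,-0.042,-0.2],[0,-0.042,-0.2],[0,-0.042,-0.2],[0,-0.038,-0.18],[0,-0.032,-0.15],[0,-0.025,-0.12],[0,-0.019,-0.09],[0,-0.013,-0.06],[0,-0.008,-0.04],[0,-0.006,-0.03]],"delta_rot":[[0,0,0],[0,0,0],[0,0,0],[0,0,0],[0,0,0],[0,0,0],[0,0,0],[0,0,0],[0,0,0],[0,0,0],[0,0,0],[0,0,0]],"claw":[0,0,0,0,0,0,0,0,0,0,0,0]}'
python3 -m handwheel '{"translation":[[0,0,0],[0,0,0],[0,0,0],[0,0,0],[0,0,0],[0,0,0],[0,0,0],[0,0,0],[0,0,0],[0,0,0],[0,0,0],[0,0,0]],"delta_rot":[[-0.006,0,0],[-0.01,0,0],[-0.013,0,0],[-0.013,0,0],[-0.013,0,0],[-0.013,0,0],[-0.013,0,0],[-0.013,0,0],[-0.013,0,0],[-0.013,0,0],[-0.01,0,0],[-0.005,0,0]],"claw":[0,0,0,0,0,0,0,0,0,0,0,0]}'
python3 - <<'E'
from h import *
st()
p=bot.read_camera("wrist"); cv2.imwrite("pics/w3.png",p["image"])
p=bot.read_camera("side"); cv2.imwrite("pics/s3.png",p["image"])
E
```

```text
time_s: 7.43
tool_pos: [0.5984, 0.1719, 0.2398]
eef_rot: [116.8, 90.0, 35.6]
ft_force: [0.8, 0.3, -4.6]
opening: 0.137
time_s: 8.43
tool_pos: [0.5396, 0.3295, 0.2393]
eef_rot: [2.5, 90.0, -78.8]
ft_force: [-0.2, -0.0, -5.0]
opening: 0.142
time_s: 9.43
tool_pos: [0.54, 0.3287, 0.2393]
eef_rot: [-17.2, 90.0, -74.1]
ft_force: [0.3, 0.2, -5.0]
opening: 0.146
t 9.43 pos [0.54   0.3287 0.2393] x [ 0. -0. -1.] y [ 0.838  0.546 -0.   ] q [31.3 28.7 20.  81.3 -0.  88.3] F [ 0.3  0.2 -5. ] open 0.146
```

View pics/w3.png

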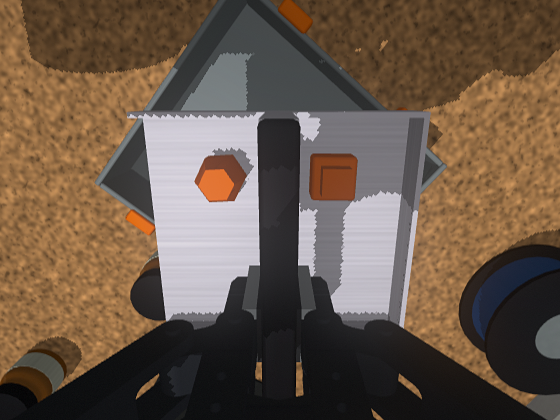

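View pics/s3.png

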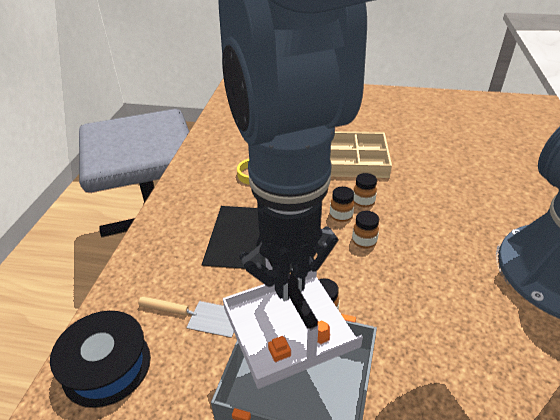

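```bash
python3 -m handwheel '{"translation":[[0,0,0],[0,0,0],[0,0,0],[0,0,0],[0,0,0],[0,0,0],[0,0,0],[0,0,0],[0,0,0],[0,0,0],[0,0,0],[0,0,0]],"delta_rot":[[0,0,0.01],[0,0,0.02],[0,0,0.02],[0,0,0.02],[0,0,0.02],[0,0,0.02],[0,0,0.02],[0,0,0.02],[0,0,0.02],[0,0,0.02],[0,0,0.02],[0,0,0.02]],"claw":[0,0,0,0,0,0,0,0,0,0,0,0]}'
python3 - <<'E'
from h import *
st()
p=bot.read_camera("wrist"); cv2.imwrite("pics/w4.png",p["image"])
p=bot.read_camera("side"); cv2.imwrite("pics/s4.png",p["image"])
E
```

```text
time_s: 10.53
tool_pos: [0.5392, 0.3288, 0.2395]
eef_rot: [90.0, 48.4, 33.0]
ft_force: [1.0, 0.1, -4.2]
opening: 0.142
t 10.53 pos [0.5392 0.3288 0.2395] x [ 0.557  0.361 -0.748] y [0.628 0.407 0.663] q [ 30.7  -2.5 -36.3  14.7   1.5  88.3] F [ 1.   0.1 -4.2] open 0.142
```

View pics/w4.png

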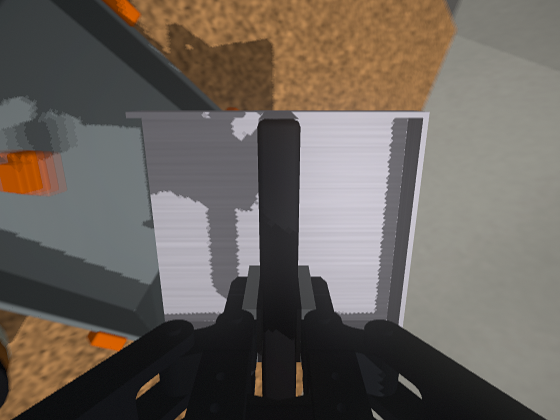

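View pics/s4.png

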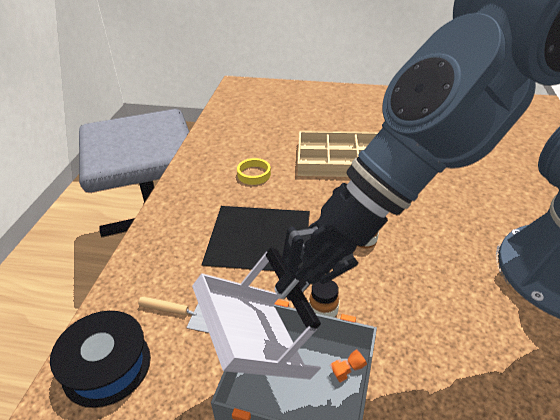

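```bash
python3 -m handwheel '{"translation":[[0,0,0],[0,0,0],[0,0,0],[0,0,0],[0,0,0],[0,0,0],[0,0,0],[0,0,0],[0,0,0],[0,0,0],[0,0,0],[0,0,0]],"delta_rot":[[0,0,0],[0,0,0],[0,0,0],[0,0,-0.025],[0,0,-0.025],[0,0,-0.025],[0,0,-0.03],[0,0,-0.03],[0,0,-0.03],[0,0,-0.03],[0,0,-0.03],[0,0,-0.005]],"claw":[0,0,0,0,0,0,0,0,0,0,0,0]}'
python3 - <<'E'
from h import *
st()
p=bot.read_camera("wrist"); cv2.imwrite("pics/w5.png",p["image"])
p=bot.read_camera("side"); cv2.imwrite("pics/s5.png",p["image"])
go([.661,-.005,.24],downR(8.7))
go([.661,-.005,.24],downR(3))
E
```

```text
time_s: 11.63
tool_pos: [0.5408, 0.3302, 0.2378]
eef_rot: [-91.0, 89.8, -148.0]
ft_force: [2.5, 1.4, -5.5]
opening: 0.147
t 11.63 pos [0.5408 0.3302 0.2378] x [-0.003 -0.002 -1.   ] y [ 0.839  0.545 -0.004] q [31.4 29.2 20.5 81.5 -0.  88.4] F [ 2.5  1.4 -5.5] open 0.147
rot [ 0.135  -0.0002 -0.0009] rows>= 4.0
shift [-0.019  0.678  3.496] rows>= 11.0
rot [ 0.1666 -0.0003 -0.0009] rows>= 5.0
shift [-0.019  1.022  3.412] rows>= 11.0
```

View pics/s5.png

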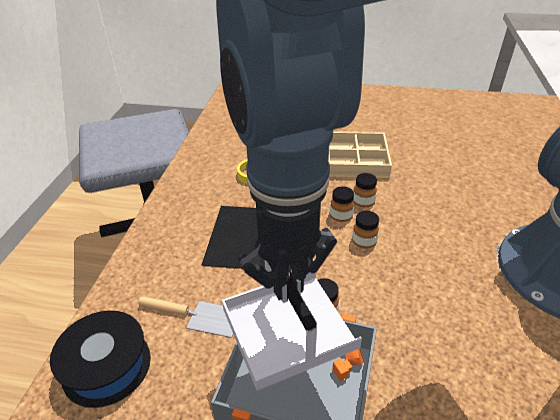

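```bash
python3 -m handwheel '{"translation":[[0,0,0],[0,0,0],[0,0,0],[0,0,0],[0,0,0],[0,0,0],[0,0.05,0.15],[0,0.08,0.25],[0,0.09,0.3],[0,0.09,0.3],[0,0.09,0.3],[0,0.09,0.3]],"delta_rot":[[0.0278,0,0],[0.0278,0,0],[0.0278,0,0],[0.0278,0,0],[0.0278,0,0],[0.0276,0,0],[0,0,0],[0,0,0],[0,0,0],[0,0,0],[0,0,0],[0,0,0]],"claw":[0,0,0,0,0,0,0,0,0,0,0,0]}'
python3 -m handwheel '{"translation":[[0,0.09,0.3],[0,0.09,0.3],[0,0.09,0.3],[0,0.09,0.3],[0,0.08,0.25],[0,0.07,0.2],[0,0.04,0.12],[0,0.02,0.04],[0,0,0],[0,0,0]],"delta_rot":[[0,0,0],[0,0,0],[0,0,0],[0,0,0],[0,0,0],[0,0,0],[0,0,0],[0,0,0],[0,0,0],[0,0,0]],"claw":[0,0,0,0,0,0,0,0,0,0]}'
python3 - <<'E'
from h import *
go([.661,-.005,.1],downR(3)); st()
p=bot.read_camera("wrist"); cv2.imwrite("pics/w6.png",p["image"])
E
```

```text
time_s: 12.73
tool_pos: [0.5975, 0.1705, 0.2401]
eef_rot: [113.0, 89.6, 26.1]
ft_force: [0.7, -0.1, -4.2]
opening: 0.141
time_s: 13.57
tool_pos: [0.6633, -0.0048, 0.2392]
eef_rot: [120.3, 89.7, 33.4]
ft_force: [-1.1, 0.5, -4.8]
opening: 0.142
rot [ 0.0002 -0.0008 -0.0014] rows>= 1.0
shift [ 1.392e+00 -2.300e-02  1.000e-03] rows>= 4.0
t 13.57 pos [ 0.6633 -0.0048  0.2392] x [ 0.004  0.003 -1.   ] y [0.999 0.053 0.005] q [-0.5 32.8 26.7 83.6  0.2 86.5] F [-1.1  0.5 -4.8] open 0.142
```

View pics/w6.png

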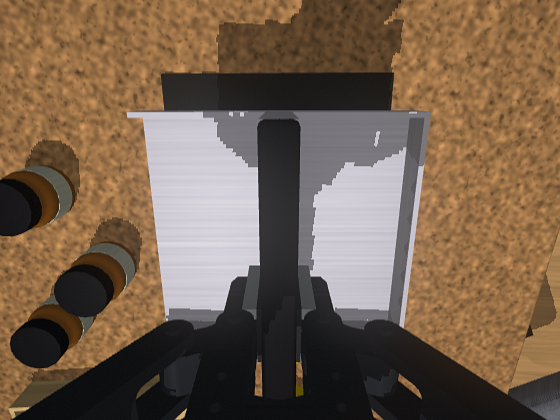

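```bash
python3 -m handwheel '{"translation":[[0.1,-0.02,0],[0.2,0,0],[0.25,0,0],[0.25,0,0],[0.2,0,0],[0.15,0,0],[0.1,0,0],[0.05,0,0],[0.04,0,0],[0.03,0,0],[0.015,0,0],[0,0,0]],"delta_rot":[[0,-0.0008,-0.0014],[0,0,0],[0,0,0],[0,0,0],[0,0,0],[0,0,0],[0,0,0],[0,0,0],[0,0,0],[0,0,0],[0,0,0],[0,0,0]],"claw":[0,0,0,0,0,0,0,0,0,0,0,0]}'
python3 -m handwheel '{"translation":[[0,0,0],[0,0,0]],"delta_rot":[[0,0,0],[0,0,0]],"claw":[0,0]}'; python3 -c "
from h import *
st()"
```

```text
time_s: 14.62
tool_pos: [0.6616, -0.0056, 0.1008]
eef_rot: [34.7, 90.0, -52.3]
ft_force: [-0.3, 0.2, -4.9]
opening: 0.138
time_s: 14.78
tool_pos: [0.6616, -0.0057, 0.1009]
eef_rot: [47.0, 90.0, -40.0]
ft_force: [0.3, -0.8, -4.6]
opening: 0.139
t 14.78 pos [ 0.6616 -0.0057  0.1009] x [ 0. -0. -1.] y [0.999 0.052 0.   ] q [-0.5 34.8  9.8 65.1 -0.  86.5] F [ 0.3 -0.8 -4.6] open 0.139
```

```bash
python3 -m handwheel '{"translation":[[0.006,0,0],[0.006,0,0],[0,0,0],[0,0,0]],"delta_rot":[[0,0,0],[0,0,0],[0,0,0],[0,0,0]],"claw":[0,0,0,0]}'
```

```text
time_s: 15.12
tool_pos: [0.6617, -0.0057, 0.1]
eef_rot: [62.6, 90.0, -24.4]
ft_force: [-3.8, -0.4, 6.2]
opening: 0.141
```

Contact. Release and rise.

```bash
python3 -m handwheel '{"translation":[[0,0,0],[0,0,0],[0,0,0],[0,0,0],[0,0,0],[0,0,0],[0,0,0],[0,0,0],[-0.05,0,0],[-0.1,0,0],[-0.2,0,0],[-0.2,0,0]],"delta_rot":[[0,0,0],[0,0,0],[0,0,0],[0,0,0],[0,0,0],[0,0,0],[0,0,0],[0,0,0],[0,0,0],[0,0,0],[0,0,0],[0,0,0]],"claw":[0.3,0.6,0.8,0.8,0.8,0.8,0.8,0.8,0.8,0.8,0.8,0.8]}'
python3 -m handwheel '{"translation":[[-0.2,0,0],[-0.2,0,0],[-0.2,0,0],[-0.2,0,0],[-0.1,0,0],[0,0,0]],"delta_rot":[[0,0,0],[0,0,0],[0,0,0],[0,0,0],[0,0,0],[0,0,0]],"claw":[0.8,0.8,0.8,0.8,0.8,0.8]}'
python3 - <<'E'
from h import *
st()
p=bot.read_camera("side"); cv2.imwrite("pics/s7.png",p["image"])
E
python3 lookall.py | grep -E "jar|bar"
```

```text
time_s: 16.12
tool_pos: [0.6611, -0.0056, 0.1554]
eef_rot: [-79.5, 89.9, -166.5]
ft_force: [0.1, 0.6, -0.5]
opening: 0.8
time_s: 16.62
tool_pos: [0.6624, -0.0056, 0.2478]
eef_rot: [83.2, 89.8, -3.8]
ft_force: [-0.4, 0.2, 0.8]
opening: 0.802
t 16.62 pos [ 0.6624 -0.0056  0.2478] x [ 0.004 -0.    -1.   ] y [0.999 0.052 0.004] q [-0.5 32.8 27.8 84.8 -0.  86.5] F [-0.4  0.2  0.8] open 0.802
bar 0 [0. 0.] [0. 0.] 0.0 z nan
jar [186. 250.] 228 [0.4958 0.1882 0.0679] [0.4943 0.1902 0.0683]
  return np.nanmean(a, axis, out=out, keepdims=keepdims)
```

View pics/s7.png

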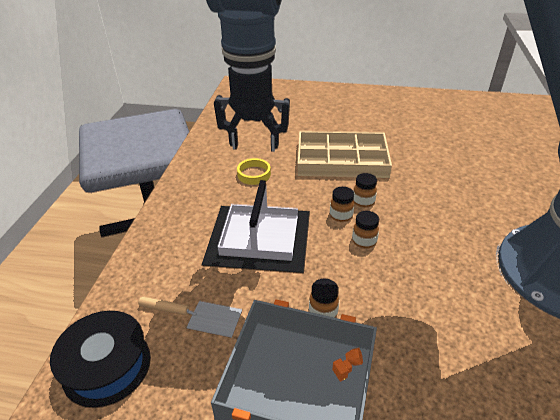

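```bash
cat > jars.py <<'E'
from h import *
import sys
st()
p=bot.read_camera(sys.argv[1]); w=cloud(p); img=p["image"]; cv2.imwrite("pics/"+sys.argv[2],img)
v=img.max(2); z=w[...,2]; t,_,_=pose()
m=((z>.058)&(z<.085)&(v<70)&(w[...,1]<.3)).astype(np.uint8)
m=cv2.morphologyEx(m,cv2.MORPH_OPEN,np.ones((3,3)))
n,l,s,c=cv2.connectedComponentsWithStats(m)
for i in range(1,n):
    if s[i,4]<100: continue
    q=w[l==i]; q=q[abs(q[:,2]-np.median(q[:,2]))<.006]; top=q[q[:,2]>np.median(q[:,2])-.003]
    (cx,cy),r=cv2.minEnclosingCircle((top[:,:2]*1000).astype(np.float32))
    print("cap px",c[i].round(),"n",s[i,4],"centre mm",round(cx,1),round(cy,1),"r",round(r,1),"z",np.median(top[:,2]).round(4))
for d in bot.place_of("jar1",p): print([round(float(x),4) for x in d["position"]],round(float(d["score"]),2))
E
python3 jars.py wrist w8.png; python3 -c "
from h import *
go([.4818,-.1081,.16],downR(3))"
```

```text
t 16.72 pos [ 0.6616 -0.0056  0.2446] x [ 0. -0. -1.] y [0.999 0.052 0.   ] q [-0.5 32.9 27.5 84.6 -0.  86.5] F [ 0.6 -0.  -0.2] open 0.797
cap px [ 19. 205.] n 2054 centre mm 425.5 -28.9 r 25.4 z 0.0675
cap px [ 88. 287.] n 2139 centre mm 483.6 -108.4 r 25.2 z 0.0674
cap px [ 40. 335.] n 1391 centre mm 430.7 -170.6 r 26.5 z 0.0675
[0.4295, -0.0307, 0.0001] 0.93
[0.4323, -0.1719, 0.0022] 0.8
[0.4816, -0.1109, 0.0007] 0.79
rot [0.     0.     0.0005] rows>= 1.0
shift [ 0.834 -1.844  0.93 ] rows>= 7.0
```

```bash
python3 -m handwheel '{"translation":[[0,-0.13,0.066],[0,-0.25,0.126],[0,-0.28,0.142],[0.1,-0.28,0.142],[0.2,-0.28,0.142],[0.2,-0.28,0.142],[0.2,-0.22,0.112],[0.1,-0.115,0.058],[0.04,0,0],[0,0,0]],"delta_rot":[[0,0,0],[0,0,0],[0,0,0],[0,0,0],[0,0,0],[0,0,0],[0,0,0],[0,0,0],[0,0,0],[0,0,0]],"claw":[0.9,0.9,0.9,0.9,0.9,0.9,0.9,0.9,0.9,0.9]}'
python3 -c "
from h import *
st();go([.4832,-.1083,.069],downR(3))"
```

```text
time_s: 17.65
tool_pos: [0.4821, -0.1081, 0.1593]
eef_rot: [-100.7, 89.9, 172.2]
ft_force: [0.5, 0.7, -0.2]
opening: 0.902
t 17.65 pos [ 0.4821 -0.1081  0.1593] x [-0.002  0.    -1.   ] y [ 0.999  0.051 -0.002] q [-12.6  13.7 -13.4  63.   -0.   74.4] F [ 0.5  0.7 -0.2] open 0.902
rot [-0.0003 -0.0001  0.0007] rows>= 1.0
shift [0.903 0.011 0.003] rows>= 3.0
```

```bash
python3 -m handwheel '{"translation":[[0.15,0.01,0],[0.2,0,0],[0.2,0,0],[0.2,0,0],[0.1,0,0],[0.06,0,0],[0.02,0,0],[0,0,0]],"delta_rot":[[0,0,0],[0,0,0],[0,0,0],[0,0,0],[0,0,0],[0,0,0],[0,0,0],[0,0,0]],"claw":[0.9,0.9,0.9,0.9,0.9,0.9,0.9,0.9]}'
python3 -m handwheel '{"translation":[[0,0,0],[0,0,0],[0,0,0],[0,0,0],[0,0,0],[0,0,0],[0,0,0],[0,0,0]],"delta_rot":[[0,0,0],[0,0,0],[0,0,0],[0,0,0],[0,0,0],[0,0,0],[0,0,0],[0,0,0]],"claw":[0.3,0.3,0.3,0.3,0.3,0.3,0.3,0.3]}' 40
python3 - <<'E'
from h import *
st()
p=bot.read_camera("side"); cv2.imwrite("pics/s9.png",cv2.resize(p["image"][120:280,250:450],None,fx=3.5,fy=3.5))
E
```

```text
time_s: 18.32
tool_pos: [0.4845, -0.108, 0.0677]
eef_rot: [-17.6, 90.0, -104.6]
ft_force: [-0.1, -0.2, 0.0]
opening: 0.9
time_s: 18.98
tool_pos: [0.4846, -0.1083, 0.0684]
eef_rot: [60.6, 89.9, -26.4]
ft_force: [-1.9, -0.2, 7.8]
opening: 0.568
t 18.98 pos [ 0.4846 -0.1083  0.0684] x [ 0.001 -0.001 -1.   ] y [0.999 0.052 0.001] q [-12.6  18.2 -21.6  50.1  -0.   74.4] F [-1.9 -0.2  7.8] open 0.568
```

View pics/s9.png

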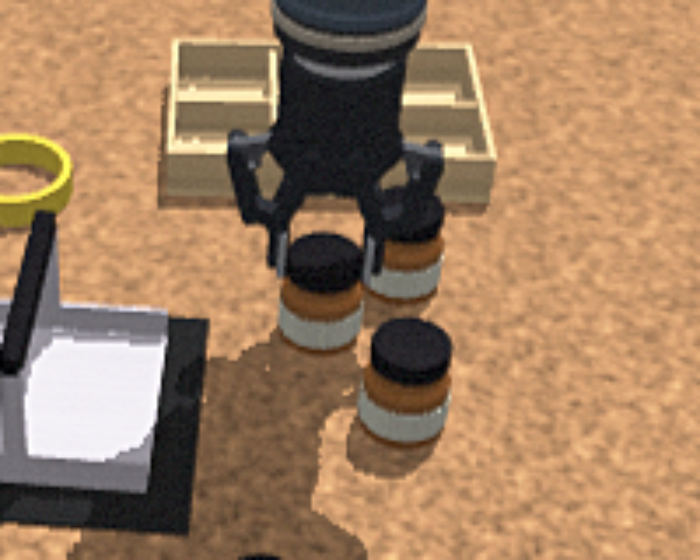

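```bash
python3 -m handwheel '{"translation":[[-0.05,0,0],[-0.15,0,0],[-0.25,0,0],[-0.25,0,0],[-0.25,0,0],[-0.1,0,0],[0,0,0]],"delta_rot":[[0,0,0],[0,0,0],[0,0,0],[0,0,0],[0,0,0],[0,0,0],[0,0,0]],"claw":[0.3,0.3,0.3,0.3,0.3,0.3,0.3]}'
python3 -c "
from h import *
st();go([.571,-.2998,.17],downR(6.4))"
```

```text
time_s: 19.62
tool_pos: [0.4853, -0.1084, 0.1747]
eef_rot: [69.3, 89.8, -17.7]
ft_force: [1.3, -0.2, -2.8]
opening: 0.567
t 19.62 pos [ 0.4853 -0.1084  0.1747] x [ 0.004 -0.001 -1.   ] y [0.999 0.052 0.004] q [-12.6  13.2 -11.7  64.8  -0.   74.4] F [ 1.3 -0.2 -2.8] open 0.567
rot [-0.0189  0.0005 -0.0011] rows>= 1.0
shift [0.047 0.638 1.998] rows>= 6.0
```

```bash
python3 -m handwheel '{"translation":[[0,0,0],[0,0.032,0.1],[0,0.064,0.2],[0,0.08,0.25],[0,0.096,0.3],[0,0.096,0.3],[0,0.096,0.3],[0,0.08,0.25],[0,0.06,0.18],[0,0.034,0.1],[0,0,0],[0,0,0]],"delta_rot":[[-0.0189,0,0],[0,0,0],[0,0,0],[0,0,0],[0,0,0],[0,0,0],[0,0,0],[0,0,0],[0,0,0],[0,0,0],[0,0,0],[0,0,0]],"claw":[0.3,0.3,0.3,0.3,0.3,0.3,0.3,0.3,0.3,0.3,0.3,0.3]}'
python3 - <<'E'
from h import *
st();go([.571,-.2998,.0745],downR(6.4))
p=bot.read_camera("wrist"); cv2.imwrite("pics/w10.png",p["image"])
p=bot.read_camera("side"); cv2.imwrite("pics/s10.png",cv2.resize(p["image"][80:220,230:430],None,fx=3.5,fy=3.5))
E
```

```text
time_s: 20.62
tool_pos: [0.569, -0.2982, 0.1706]
eef_rot: [-115.0, 89.9, 161.3]
ft_force: [-0.5, 0.1, -1.2]
opening: 0.569
t 20.62 pos [ 0.569  -0.2982  0.1706] x [-0.002  0.001 -1.   ] y [ 0.994  0.11  -0.002] q [-27.6  30.8  13.4  72.7  -0.   56.1] F [-0.5  0.1 -1.2] open 0.569
rot [-0.0005 -0.0003  0.0007] rows>= 1.0
shift [0.961 0.018 0.018] rows>= 3.0
```

View pics/w10.png

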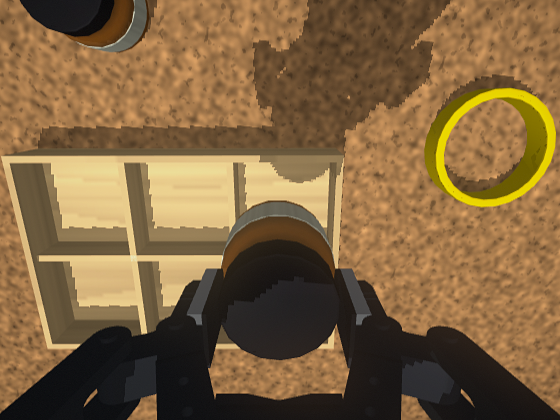

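View pics/s10.png

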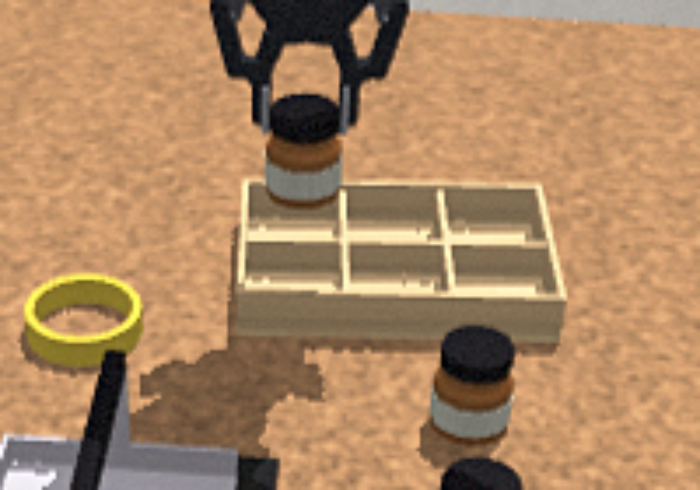

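```bash
python3 - <<'E'
from h import *
p=bot.read_camera("wrist"); w=cloud(p); z=w[...,2]
m=(z>.034)&(z<.046)&(w[...,0]<.66)&(w[...,1]<-.2)&(p["image"].max(2)>90)
q=w[m]; print(len(q), rect(q[:,:2]), np.median(q[:,2]))
for e in ([.1,.4]): pass
c,s=np.cos(np.radians(6.4)),np.sin(np.radians(6.4)); l=(q[:,:2]-[.496,-.3485])@np.array([[c,-s],[s,c]])
print(np.percentile(l,[0.5,99.5],axis=0).round(4)); 
h,b=np.histogram(l[:,0],np.arange(-.13,.13,.004)); print([(round(b[i]+.002,3),int(h[i])) for i in np.argsort(-h)[:10]])
h,b=np.histogram(l[:,1],np.arange(-.1,.1,.004)); print([(round(b[i]+.002,3),int(h[i])) for i in np.argsort(-h)[:8]])
E
```

```text
8900 (array([ 497.7, -347.6]), array([246.4, 166.3]), 6.5) 0.03950479391007769
[[-0.1203 -0.0812]
 [ 0.1245  0.0836]]
[(np.float64(-0.116), 1722), (np.float64(-0.036), 758), (np.float64(-0.12), 549), (np.float64(-0.04), 500), (np.float64(0.12), 477), (np.float64(0.124), 465), (np.float64(0.044), 286), (np.float64(0.04), 270), (np.float64(-0.112), 125), (np.float64(-0.1), 123)]
[(np.float64(0.082), 2066), (np.float64(0.002), 878), (np.float64(0.078), 751), (np.float64(-0.078), 419), (np.float64(-0.002), 366), (np.float64(0.074), 198), (np.float64(0.066), 189), (np.float64(0.062), 186)]
```

```bash
python3 -m handwheel '{"translation":[[0.1,0.034,0.01],[0.2,0,0],[0.2,0,0],[0.2,0,0],[0.1,0,0],[0.06,0,0],[0.04,0,0],[0.03,0,0],[0.02,0,0],[0,0,0]],"delta_rot":[[0,0,0],[0,0,0],[0,0,0],[0,0,0],[0,0,0],[0,0,0],[0,0,0],[0,0,0],[0,0,0],[0,0,0]],"claw":[0.3,0.3,0.3,0.3,0.3,0.3,0.3,0.3,0.3,0.3]}'
python3 -m handwheel '{"translation":[[0.008,0,0],[0,0,0],[0,0,0]],"delta_rot":[[0,0,0],[0,0,0],[0,0,0]],"claw":[0.3,0.3,0.3]}'
```

```text
time_s: 21.6
tool_pos: [0.5732, -0.2984, 0.0777]
eef_rot: [9.7, 90.0, -73.9]
ft_force: [0.0, 0.4, -1.8]
opening: 0.568
time_s: 21.85
tool_pos: [0.5732, -0.2985, 0.0769]
eef_rot: [3.6, 90.0, -80.0]
ft_force: [0.9, 0.3, -2.6]
opening: 0.564
```

```bash
python3 -m handwheel '{"translation":[[0.015,0,0],[0.01,0,0],[0,0,0],[0,0,0]],"delta_rot":[[0,0,0],[0,0,0],[0,0,0],[0,0,0]],"claw":[0.3,0.3,0.3,0.3]}'
python3 -m handwheel '{"translation":[[0.01,0,0],[0,0,0],[0,0,0]],"delta_rot":[[0,0,0],[0,0,0],[0,0,0]],"claw":[0.3,0.3,0.3]}'
```

```text
time_s: 22.18
tool_pos: [0.5729, -0.2983, 0.0739]
eef_rot: [-84.7, 90.0, -168.3]
ft_force: [-0.6, -0.6, -1.6]
opening: 0.565
time_s: 22.43
tool_pos: [0.5731, -0.2985, 0.0735]
eef_rot: [-1.4, 90.0, -85.0]
ft_force: [-3.1, 0.2, 5.9]
opening: 0.571
```

```bash
python3 -m handwheel '{"translation":[[0,0,0],[0,0,0],[0,0,0],[0,0,0],[0,0,0],[-0.05,0,0],[-0.2,0,0],[-0.25,0,0],[-0.25,0,0],[-0.25,0,0],[0,0,0]],"delta_rot":[[0,0,0],[0,0,0],[0,0,0],[0,0,0],[0,0,0],[0,0,0],[0,0,0],[0,0,0],[0,0,0],[0,0,0],[0,0,0]],"claw":[0.72,0.72,0.72,0.72,0.72,0.72,0.72,0.72,0.72,0.72,0.72]}'
python3 jars.py wrist w11.png;  python3 -c "
from h import *
go([.4312,-.1708,.17],downR(6.4))"
```

```text
time_s: 23.35
tool_pos: [0.5747, -0.2992, 0.1787]
eef_rot: [52.5, 89.6, -31.1]
ft_force: [0.8, -1.5, 0.8]
opening: 0.722
t 23.35 pos [ 0.5747 -0.2992  0.1787] x [ 0.006 -0.003 -1.   ] y [0.994 0.112 0.005] q [-27.5  30.8  14.7  73.4  -0.   56.1] F [ 0.8 -1.5  0.8] open 0.722
cap px [62. 13.] n 1956 centre mm 432.7 -181.4 r 22.8 z 0.066
cap px [274. 217.] n 4053 centre mm 571.9 -298.7 r 25.0 z 0.0707
[0.5724, -0.3033, 0.004] 0.91
[0.4296, -0.1696, 0.0024] 0.78
rot [ 0.      0.0004 -0.0004] rows>= 1.0
shift [ 0.042 -1.272 -1.429] rows>= 6.0
```

View pics/w11.png

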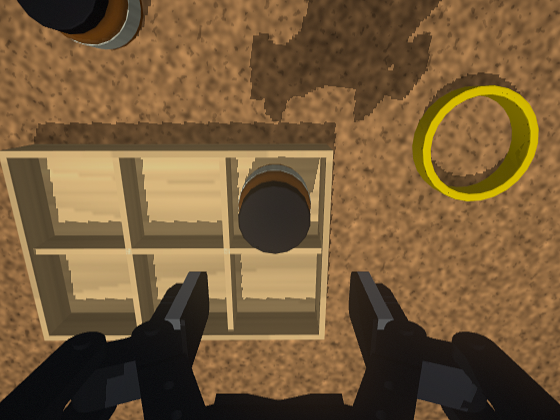

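```bash
python3 -m handwheel '{"translation":[[0,-0.06,-0.07],[0,-0.13,-0.15],[0,-0.2,-0.22],[0,-0.22,-0.25],[0,-0.22,-0.25],[0,-0.2,-0.22],[0,-0.13,-0.15],[0.05,-0.08,-0.09],[0.05,-0.032,-0.029],[0,0,0],[0,0,0]],"delta_rot":[[0,0,0],[0,0,0],[0,0,0],[0,0,0],[0,0,0],[0,0,0],[0,0,0],[0,0,0],[0,0,0],[0,0,0],[0,0,0]],"claw":[0.9,0.9,0.9,0.9,0.9,0.9,0.9,0.9,0.9,0.9,0.9]}'
python3 jars.py wrist w12.png;  python3 -c "
from h import *
go([.4312,-.1708,.067],downR(6.4))"
```

```text
time_s: 24.37
tool_pos: [0.4307, -0.1707, 0.1625]
eef_rot: [-97.0, 89.9, 179.4]
ft_force: [-0.2, 0.7, 0.3]
opening: 0.899
t 24.37 pos [ 0.4307 -0.1707  0.1625] x [-0.001  0.    -1.   ] y [ 0.994  0.112 -0.001] q [-21.6  10.  -17.5  62.5  -0.   62. ] F [-0.2  0.7  0.3] open 0.899
cap px [297.  13.] n 1860 centre mm 427.2 -40.7 r 21.7 z 0.0684
cap px [280. 225.] n 4387 centre mm 432.3 -171.6 r 25.1 z 0.0684
cap px [456. 416.] n 155 centre mm 585.6 -307.5 r 10.0 z 0.0735
[0.4316, -0.0292, -0.0013] 0.97
[0.4297, -0.1699, -0.0004] 0.88
rot [-0.0001  0.0001  0.0002] rows>= 1.0
shift [ 0.959  0.    -0.002] rows>= 3.0
```

View pics/w12.png

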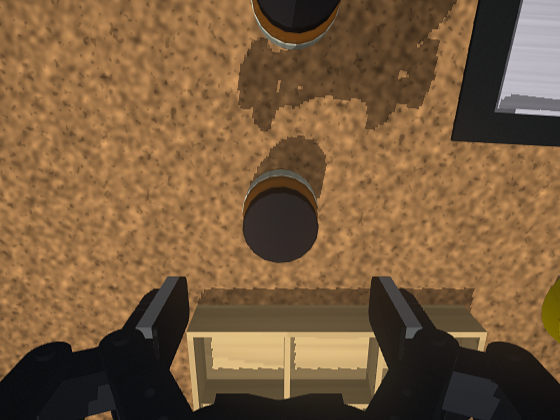

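```bash
python3 -m handwheel '{"translation":[[0.15,0.01,0],[0.2,0,0],[0.2,0,0],[0.2,0,0],[0.1,0,0],[0.06,0,0],[0.04,0,0],[0,0,0]],"delta_rot":[[0,0,0],[0,0,0],[0,0,0],[0,0,0],[0,0,0],[0,0,0],[0,0,0],[0,0,0]],"claw":[0.9,0.9,0.9,0.9,0.9,0.9,0.9,0.9]}'
python3 -m handwheel '{"translation":[[0,0,0],[0,0,0],[0,0,0],[0,0,0],[0,0,0],[0,0,0],[0,0,0],[0,0,0]],"delta_rot":[[0,0,0],[0,0,0],[0,0,0],[0,0,0],[0,0,0],[0,0,0],[0,0,0],[0,0,0]],"claw":[0.3,0.3,0.3,0.3,0.3,0.3,0.3,0.3]}' 40
python3 -m handwheel '{"translation":[[-0.05,0,0],[-0.15,0,0],[-0.25,0,0],[-0.25,0,0],[-0.25,0,0],[-0.1,0,0],[0,0,0]],"delta_rot":[[0,0,0],[0,0,0],[0,0,0],[0,0,0],[0,0,0],[0,0,0],[0,0,0]],"claw":[0.3,0.3,0.3,0.3,0.3,0.3,0.3]}'
python3 -c "
from h import *
st();go([.4135,-.3167,.08],downR(6.4))"
```

```text
time_s: 25.13
tool_pos: [0.4317, -0.1706, 0.0677]
eef_rot: [-92.1, 89.9, -175.7]
ft_force: [0.6, 0.3, -0.4]
opening: 0.903
time_s: 25.8
tool_pos: [0.4322, -0.1707, 0.069]
eef_rot: [40.6, 89.9, -43.0]
ft_force: [-1.9, -0.2, 6.2]
opening: 0.566
time_s: 26.38
tool_pos: [0.4329, -0.1709, 0.1754]
eef_rot: [56.7, 89.8, -26.9]
ft_force: [-0.5, -0.8, -1.8]
opening: 0.564
t 26.38 pos [ 0.4329 -0.1709  0.1754] x [ 0.003 -0.002 -1.   ] y [0.994 0.112 0.003] q [-21.5   9.6 -16.2  64.   -0.   62.1] F [-0.5 -0.8 -1.8] open 0.564
rot [ 0.      0.0007 -0.001 ] rows>= 1.0
shift [ 0.954 -0.356  1.427] rows>= 6.0
```

```bash
python3 -m handwheel '{"translation":[[0,-0.02,0.08],[0,-0.05,0.2],[0,-0.07,0.28],[0,-0.07,0.28],[0,-0.07,0.28],[0,-0.045,0.18],[0,-0.022,0.09],[0,-0.009,0.037],[0,0,0],[0,0,0],[0,0,0]],"delta_rot":[[0,0,0],[0,0,0],[0,0,0],[0,0,0],[0,0,0],[0,0,0],[0,0,0],[0,0,0],[0,0,0],[0,0,0],[0,0,0]],"claw":[0.3,0.3,0.3,0.3,0.3,0.3,0.3,0.3,0.3,0.3,0.3]}'
python3 - <<'E'
from h import *
st();go([.4135,-.3167,.08],downR(6.4))
p=bot.read_camera("wrist"); cv2.imwrite("pics/w13.png",p["image"])
E
```

```text
time_s: 27.3
tool_pos: [0.4123, -0.3152, 0.1729]
eef_rot: [-113.5, 90.0, 163.0]
ft_force: [-0.7, 0.4, -1.5]
opening: 0.57
t 27.3 pos [ 0.4123 -0.3152  0.1729] x [-0.001  0.    -1.   ] y [ 0.994  0.113 -0.001] q [-37.4  16.   -8.3  65.7  -0.   46.1] F [-0.7  0.4 -1.5] open 0.57
rot [ 0.0004 -0.0001  0.0002] rows>= 1.0
shift [0.929 0.01  0.016] rows>= 3.0
```

View pics/w13.png

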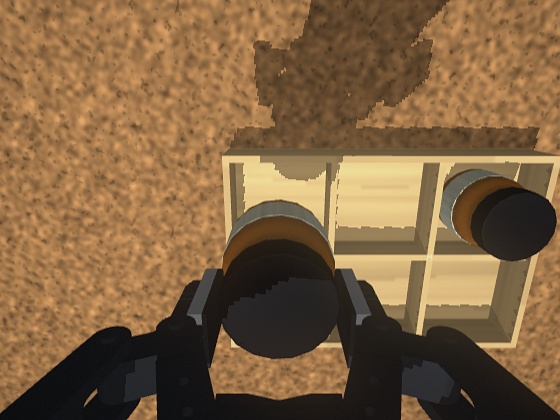

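```bash
python3 -m handwheel '{"translation":[[0.1,0.016,0.014],[0.2,0,0],[0.2,0,0],[0.2,0,0],[0.1,0,0],[0.06,0,0],[0.04,0,0],[0.03,0,0],[0.02,0,0],[0.01,0,0],[0,0,0],[0,0,0]],"delta_rot":[[0,0,0],[0,0,0],[0,0,0],[0,0,0],[0,0,0],[0,0,0],[0,0,0],[0,0,0],[0,0,0],[0,0,0],[0,0,0],[0,0,0]],"claw":[0.3,0.3,0.3,0.3,0.3,0.3,0.3,0.3,0.3,0.3,0.3,0.3]}'
python3 -m handwheel '{"translation":[[0.012,0,0],[0.01,0,0],[0,0,0],[0,0,0]],"delta_rot":[[0,0,0],[0,0,0],[0,0,0],[0,0,0]],"claw":[0.3,0.3,0.3,0.3]}'
```

```text
time_s: 28.35
tool_pos: [0.4142, -0.3176, 0.0775]
eef_rot: [9.7, 90.0, -73.9]
ft_force: [-0.3, 0.3, -1.7]
opening: 0.568
time_s: 28.68
tool_pos: [0.4139, -0.3174, 0.0749]
eef_rot: [-72.9, 90.0, -156.5]
ft_force: [-0.2, 0.0, -1.9]
opening: 0.57
```

```bash
python3 -m handwheel '{"translation":[[0.01,0,0],[0.005,0,0],[0,0,0],[0,0,0]],"delta_rot":[[0,0,0],[0,0,0],[0,0,0],[0,0,0]],"claw":[0.3,0.3,0.3,0.3]}'
```

```text
time_s: 29.02
tool_pos: [0.414, -0.3177, 0.074]
eef_rot: [-2.3, 89.9, -85.9]
ft_force: [-3.7, 1.3, 10.2]
opening: 0.568
```

```bash
python3 -m handwheel '{"translation":[[0,0,0],[0,0,0],[0,0,0],[0,0,0],[0,0,0],[-0.05,0,0],[-0.2,0,0],[-0.25,0,0],[-0.25,0,0],[-0.25,0,0],[0,0,0]],"delta_rot":[[0,0,0],[0,0,0],[0,0,0],[0,0,0],[0,0,0],[0,0,0],[0,0,0],[0,0,0],[0,0,0],[0,0,0],[0,0,0]],"claw":[0.72,0.72,0.72,0.72,0.72,0.72,0.72,0.72,0.72,0.72,0.72]}'
python3 jars.py wrist w14.png;  python3 jars.py top t14.png; python3 -c "
from h import *
go([.4255,-.029,.17],downR(6.4))"
```

```text
time_s: 29.93
tool_pos: [0.4156, -0.3186, 0.1783]
eef_rot: [41.9, 89.6, -41.7]
ft_force: [0.9, -0.4, 0.8]
opening: 0.718
t 29.93 pos [ 0.4156 -0.3186  0.1783] x [ 0.005 -0.004 -1.   ] y [0.994 0.112 0.004] q [-37.5  16.   -7.5  66.1  -0.   46.1] F [ 0.9 -0.4  0.8] open 0.718
cap px [504. 214.] n 4494 centre mm 571.1 -299.0 r 25.2 z 0.0707
cap px [275. 217.] n 4085 centre mm 413.1 -318.0 r 24.9 z 0.0709
[0.5708, -0.3023, 0.0009] 0.58
t 30.03 pos [ 0.4144 -0.3177  0.1743] x [ 0.001 -0.001 -1.   ] y [0.994 0.112 0.001] q [-37.5  16.2  -7.9  65.9  -0.   46.1] F [ 0.   0.4 -0.5] open 0.717
cap px [408. 213.] n 377 centre mm 570.6 -299.0 r 24.3 z 0.0732
cap px [190. 250.] n 378 centre mm 496.3 180.0 r 23.9 z 0.068
cap px [288. 282.] n 392 centre mm 424.2 -29.8 r 24.2 z 0.0678
cap px [421. 285.] n 396 centre mm 413.1 -317.6 r 24.0 z 0.0734
[0.5006, 0.1801, -0.0006] 0.97
[0.4224, -0.0298, 0.0015] 0.94
[0.4117, -0.3166, 0.0032] 0.91
[0.5765, -0.2993, 0.0114] 0.85
rot [ 0.     -0.0001  0.0004] rows>= 1.0
shift [ 0.028  0.439 -2.85 ] rows>= 9.0
```

View pics/w14.png

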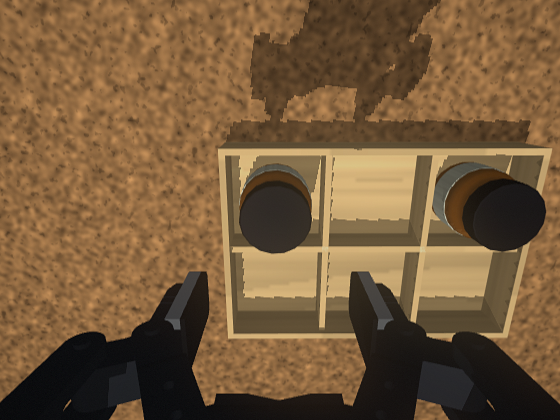

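View pics/t14.png

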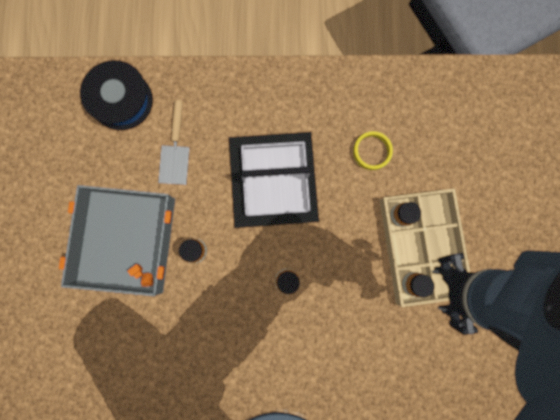

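```bash
python3 -m handwheel '{"translation":[[0,0.015,-0.1],[0,0.03,-0.2],[0,0.045,-0.3],[0,0.045,-0.3],[0,0.053,-0.35],[0,0.053,-0.35],[0,0.053,-0.35],[0,0.045,-0.3],[0,0.045,-0.3],[0.04,0.027,-0.18],[0.05,0.017,-0.12],[0,0,0]],"delta_rot":[[0,0,0],[0,0,0],[0,0,0],[0,0,0],[0,0,0],[0,0,0],[0,0,0],[0,0,0],[0,0,0],[0,0,0],[0,0,0],[0,0,0]],"claw":[0.9,0.9,0.9,0.9,0.9,0.9,0.9,0.9,0.9,0.9,0.9,0.9]}'
python3 -m handwheel '{"translation":[[0,0,0],[0,0,0]],"delta_rot":[[0,0,0],[0,0,0]],"claw":[0.9,0.9]}'
python3 jars.py wrist w15.png;  python3 -c "
from h import *
go([.425,-.0293,.067],downR(6.4))"
```

```text
time_s: 31.13
tool_pos: [0.4235, -0.027, 0.163]
eef_rot: [-105.5, 89.8, 171.0]
ft_force: [0.5, -0.5, 0.3]
opening: 0.9
time_s: 31.3
tool_pos: [0.4243, -0.0296, 0.1641]
eef_rot: [-77.8, 89.9, -161.4]
ft_force: [0.4, 0.6, -0.4]
opening: 0.899
t 31.3 pos [ 0.4243 -0.0296  0.1641] x [-0.001 -0.    -1.   ] y [ 0.994  0.112 -0.001] q [ -4.    5.7 -22.5  61.9  -0.   79.6] F [ 0.4  0.6 -0.4] open 0.899
cap px [280. 222.] n 4324 centre mm 425.9 -28.5 r 25.0 z 0.0683
[0.4315, -0.0285, 0.0025] 0.93
rot [-0.0003  0.0001  0.0002] rows>= 1.0
shift [ 0.973  0.005 -0.007] rows>= 3.0
```

View pics/w15.png

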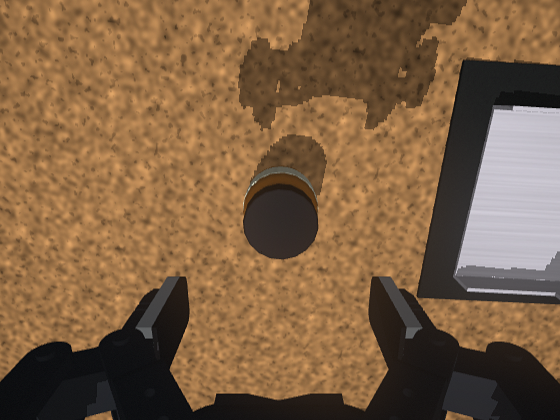

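```bash
python3 -m handwheel '{"translation":[[0.15,0.01,-0.01],[0.2,0,0],[0.2,0,0],[0.2,0,0],[0.1,0,0],[0.06,0,0],[0.05,0,0],[0,0,0]],"delta_rot":[[0,0,0],[0,0,0],[0,0,0],[0,0,0],[0,0,0],[0,0,0],[0,0,0],[0,0,0]],"claw":[0.9,0.9,0.9,0.9,0.9,0.9,0.9,0.9]}'
python3 -m handwheel '{"translation":[[0,0,0],[0,0,0],[0,0,0],[0,0,0],[0,0,0],[0,0,0],[0,0,0],[0,0,0]],"delta_rot":[[0,0,0],[0,0,0],[0,0,0],[0,0,0],[0,0,0],[0,0,0],[0,0,0],[0,0,0]],"claw":[0.3,0.3,0.3,0.3,0.3,0.3,0.3,0.3]}' 40
python3 -m handwheel '{"translation":[[-0.05,0,0],[-0.15,0,0],[-0.25,0,0],[-0.25,0,0],[-0.25,0,0],[-0.2,0,0],[-0.1,0,0],[0,0,0]],"delta_rot":[[0,0,0],[0,0,0],[0,0,0],[0,0,0],[0,0,0],[0,0,0],[0,0,0],[0,0,0]],"claw":[0.3,0.3,0.3,0.3,0.3,0.3,0.3,0.3]}'
python3 -c "
from h import *
st();go([.4225,-.3962,.08],downR(6.4))"
```

```text
time_s: 32.07
tool_pos: [0.4254, -0.0287, 0.068]
eef_rot: [-80.0, 89.9, -163.6]
ft_force: [-0.0, -0.6, -0.8]
opening: 0.898
time_s: 32.73
tool_pos: [0.4259, -0.0284, 0.0691]
eef_rot: [51.5, 90.0, -32.1]
ft_force: [-2.3, 0.3, 7.9]
opening: 0.567
time_s: 33.4
tool_pos: [0.4268, -0.0283, 0.196]
eef_rot: [76.4, 89.8, -7.2]
ft_force: [-0.2, 0.3, -1.6]
opening: 0.564
t 33.4 pos [ 0.4268 -0.0283  0.196 ] x [ 0.004 -0.    -1.   ] y [0.994 0.112 0.004] q [ -3.8   4.6 -18.8  66.3  -0.   79.8] F [-0.2  0.3 -1.6] open 0.564
rot [ 0.0001  0.0003 -0.0011] rows>= 1.0
shift [ 1.16  -0.453  3.651] rows>= 12.0
```

```bash
python3 -m handwheel '{"translation":[[0,-0.012,0.1],[0,-0.025,0.2],[0,-0.037,0.3],[0,-0.037,0.3],[0,-0.043,0.35],[0,-0.043,0.35],[0,-0.043,0.35],[0,-0.043,0.35],[0,-0.043,0.35],[0,-0.037,0.3],[0,-0.031,0.25],[0,-0.025,0.2]],"delta_rot":[[0,0,0],[0,0,0],[0,0,0],[0,0,0],[0,0,0],[0,0,0],[0,0,0],[0,0,0],[0,0,0],[0,0,0],[0,0,0],[0,0,0]],"claw":[0.3,0.3,0.3,0.3,0.3,0.3,0.3,0.3,0.3,0.3,0.3,0.3]}'
python3 -m handwheel '{"translation":[[0,-0.015,0.12],[0,-0.01,0.08],[0,-0.006,0.05],[0,0,0],[0,0,0],[0,0,0]],"delta_rot":[[0,0,0],[0,0,0],[0,0,0],[0,0,0],[0,0,0],[0,0,0]],"claw":[0.3,0.3,0.3,0.3,0.3,0.3]}'
python3 -c "
from h import *
st();go([.4225,-.3962,.08],downR(6.4))"
```

```text
time_s: 34.4
tool_pos: [0.4205, -0.3732, 0.1919]
eef_rot: [-116.0, 89.9, 160.3]
ft_force: [0.5, -0.2, -2.3]
opening: 0.566
time_s: 34.9
tool_pos: [0.4218, -0.3952, 0.1935]
eef_rot: [-83.1, 90.0, -166.6]
ft_force: [-0.5, 0.1, -2.3]
opening: 0.568
t 34.9 pos [ 0.4218 -0.3952  0.1935] x [-0. -0. -1.] y [ 0.994  0.112 -0.   ] q [-43.1  22.3   3.6  71.3  -0.   40.4] F [-0.5  0.1 -2.3] open 0.568
rot [0.0003 0.     0.0001] rows>= 1.0
shift [1.135 0.006 0.011] rows>= 4.0
```

```bash
python3 -m handwheel '{"translation":[[0.1,0.005,0.01],[0.2,0,0],[0.25,0,0],[0.25,0,0],[0.2,0,0],[0.08,0,0],[0.04,0,0],[0.03,0,0],[0.02,0,0],[0,0,0],[0,0,0]],"delta_rot":[[0,0,0],[0,0,0],[0,0,0],[0,0,0],[0,0,0],[0,0,0],[0,0,0],[0,0,0],[0,0,0],[0,0,0],[0,0,0]],"claw":[0.3,0.3,0.3,0.3,0.3,0.3,0.3,0.3,0.3,0.3,0.3]}'
python3 -m handwheel '{"translation":[[0.012,0,0],[0.01,0,0],[0,0,0],[0,0,0]],"delta_rot":[[0,0,0],[0,0,0],[0,0,0],[0,0,0]],"claw":[0.3,0.3,0.3,0.3]}'
```

```text
time_s: 35.82
tool_pos: [0.4225, -0.3973, 0.0772]
eef_rot: [18.1, 89.9, -65.5]
ft_force: [0.7, 0.7, -1.5]
opening: 0.568
time_s: 36.15
tool_pos: [0.4222, -0.3971, 0.0743]
eef_rot: [-40.9, 90.0, -124.5]
ft_force: [-0.0, 0.4, -1.8]
opening: 0.567
```

```bash
python3 -m handwheel '{"translation":[[0.008,0,0],[0.003,0,0],[0,0,0],[0,0,0]],"delta_rot":[[0,0,0],[0,0,0],[0,0,0],[0,0,0]],"claw":[0.3,0.3,0.3,0.3]}'
python3 -m handwheel '{"translation":[[0,0,0],[0,0,0],[0,0,0],[0,0,0],[0,0,0],[-0.05,0,0],[-0.2,0,0],[-0.25,0,0],[-0.25,0,0],[-0.25,0,0],[0,0,0]],"delta_rot":[[0,0,0],[0,0,0],[0,0,0],[0,0,0],[0,0,0],[0,0,0],[0,0,0],[0,0,0],[0,0,0],[0,0,0],[0,0,0]],"claw":[0.72,0.72,0.72,0.72,0.72,0.72,0.72,0.72,0.72,0.72,0.72]}'
python3 jars.py wrist w16.png;  python3 jars.py top t16.png; python3 -c "
from h import *
go([.4963,.180,.17],downR(6.4))
go([.4963,.180,.17],downR(15))"
```

```text
time_s: 36.48
tool_pos: [0.4222, -0.3974, 0.0742]
eef_rot: [0.8, 89.9, -82.8]
ft_force: [-5.0, 2.3, 13.5]
opening: 0.568
time_s: 37.4
tool_pos: [0.4236, -0.3983, 0.1783]
eef_rot: [36.4, 89.6, -47.2]
ft_force: [-0.4, -0.7, 0.2]
opening: 0.723
t 37.4 pos [ 0.4236 -0.3983  0.1783] x [ 0.004 -0.005 -1.   ] y [0.994 0.112 0.004] q [-43.2  22.7   2.   68.9  -0.   40.4] F [-0.4 -0.7  0.2] open 0.723
cap px [526.  94.] n 5234 centre mm 571.1 -299.2 r 25.0 z 0.0708
cap px [276.  95.] n 5289 centre mm 413.3 -318.4 r 24.7 z 0.071
cap px [275. 216.] n 4071 centre mm 421.4 -397.3 r 25.0 z 0.0708
[0.5744, -0.3023, 0.0027] 0.97
[0.4296, -0.3971, 0.0041] 0.97
t 37.5 pos [ 0.4226 -0.3974  0.1741] x [ 0.001 -0.002 -1.   ] y [0.994 0.112 0.001] q [-43.2  22.9   1.6  68.6  -0.   40.4] F [-0.6  0.3 -0.9] open 0.719
cap px [408. 212.] n 364 centre mm 571.6 -298.4 r 24.6 z 0.0731
cap px [190. 250.] n 385 centre mm 495.2 179.9 r 24.0 z 0.0677
cap px [457. 281.] n 406 centre mm 420.5 -397.1 r 24.0 z 0.0731
cap px [421. 285.] n 415 centre mm 411.8 -318.3 r 24.7 z 0.0733
[0.4215, -0.3989, 0.006] 0.8
[0.5763, -0.3001, 0.0074] 0.76
[0.4988, 0.1807, -0.0021] 0.6
[0.4142, -0.3181, 0.0051] 0.6
rot [ 0.     -0.0002  0.0003] rows>= 1.0
shift [ 0.024  1.382 -5.648] rows>= 17.0
rot [-0.0478 -0.0002  0.0003] rows>= 2.0
shift [ 0.024  2.211 -5.378] rows>= 17.0
```

View pics/w16.png

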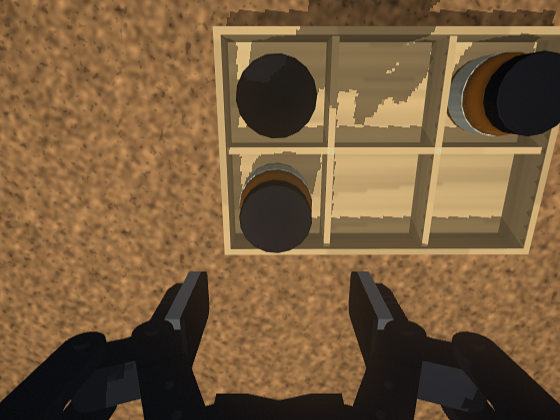

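```bash
python3 -m handwheel '{"translation":[[0,0.025,-0.1],[0,0.049,-0.2],[0,0.074,-0.3],[0,0.081,-0.33],[0,0.081,-0.33],[0,0.081,-0.33],[0,0.081,-0.33],[0,0.081,-0.33],[0,0.081,-0.33],[0,0.081,-0.33],[0,0.081,-0.33]],"delta_rot":[[0,0,0],[0,0,0],[0,0,0],[0,0,0],[0,0,0],[0,0,0],[0,0,0],[0,0,0],[0,0,0],[0,0,0],[0,0,0]],"claw":[0.9,0.9,0.9,0.9,0.9,0.9,0.9,0.9,0.9,0.9,0.9]}'
python3 -m handwheel '{"translation":[[0,0.081,-0.33],[0,0.081,-0.33],[0,0.081,-0.33],[0,0.081,-0.33],[0,0.081,-0.33],[0,0.074,-0.3],[0,0.049,-0.2],[0,0.032,-0.13],[0.04,0.02,-0.08],[0.04,0.012,-0.05],[0,0,0],[0,0,0]],"delta_rot":[[0,0,0],[0,0,0],[0,0,0],[0,0,0],[0,0,0],[0,0,0],[0,0,0],[0,0,0],[0,0,0],[0,0,0],[0,0,0],[0,0,0]],"claw":[0.9,0.9,0.9,0.9,0.9,0.9,0.9,0.9,0.9,0.9,0.9,0.9]}'
python3 jars.py wrist w17.png;  python3 -c "
from h import *
go([.4963,.180,.067],downR(6.4))"
```

```text
time_s: 38.52
tool_pos: [0.4642, -0.0639, 0.1723]
eef_rot: [-98.4, 89.9, 178.0]
ft_force: [1.2, -0.6, 0.1]
opening: 0.903
time_s: 39.52
tool_pos: [0.4967, 0.1791, 0.1644]
eef_rot: [-67.0, 89.9, -150.6]
ft_force: [-0.1, -0.1, 0.6]
opening: 0.9
t 39.52 pos [0.4967 0.1791 0.1644] x [-0.001 -0.001 -1.   ] y [ 0.994  0.111 -0.002] q [ 19.8  17.3  -7.8  65.   -0.  103.5] F [-0.1 -0.1  0.6] open 0.9
cap px [149.  42.] n 598 centre mm 410.8 278.9 r 21.2 z 0.0659
cap px [500. 105.] n 1269 centre mm 618.6 267.3 r 33.2 z 0.0658
cap px [280. 219.] n 4333 centre mm 498.0 182.3 r 24.9 z 0.0685
[0.502, 0.1801, -0.0072] 0.9
rot [-0.0003  0.0001  0.0002] rows>= 1.0
shift [ 0.98  -0.006 -0.011] rows>= 3.0
```

View pics/w17.png

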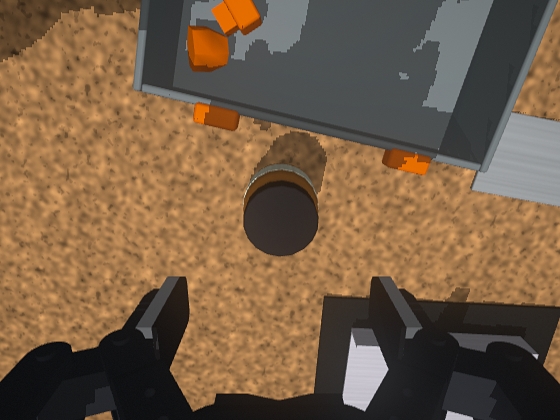

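```bash
python3 -m handwheel '{"translation":[[0.15,0.005,-0.016],[0.2,0,0],[0.2,0,0],[0.2,0,0],[0.1,0,0],[0.06,0,0],[0.05,0,0],[0,0,0]],"delta_rot":[[0,0,0],[0,0,0],[0,0,0],[0,0,0],[0,0,0],[0,0,0],[0,0,0],[0,0,0]],"claw":[0.9,0.9,0.9,0.9,0.9,0.9,0.9,0.9]}'
python3 -m handwheel '{"translation":[[0,0,0],[0,0,0],[0,0,0],[0,0,0],[0,0,0],[0,0,0],[0,0,0],[0,0,0]],"delta_rot":[[0,0,0],[0,0,0],[0,0,0],[0,0,0],[0,0,0],[0,0,0],[0,0,0],[0,0,0]],"claw":[0.3,0.3,0.3,0.3,0.3,0.3,0.3,0.3]}' 40
python3 -m handwheel '{"translation":[[-0.05,0,0],[-0.15,0,0],[-0.25,0,0],[-0.25,0,0],[-0.25,0,0],[-0.25,0,0],[-0.2,0,0],[-0.1,0,0],[0,0,0]],"delta_rot":[[0,0,0],[0,0,0],[0,0,0],[0,0,0],[0,0,0],[0,0,0],[0,0,0],[0,0,0],[0,0,0]],"claw":[0.3,0.3,0.3,0.3,0.3,0.3,0.3,0.3,0.3]}'
python3 -c "
from h import *
st();go([.5815,-.3783,.08],downR(6.4)); go([.50,-.25,.22],downR(6.4))"
```

```text
time_s: 40.28
tool_pos: [0.4974, 0.1814, 0.0688]
eef_rot: [-67.3, 90.0, -150.9]
ft_force: [0.3, 0.0, 0.2]
opening: 0.903
time_s: 40.95
tool_pos: [0.4978, 0.1818, 0.0699]
eef_rot: [97.6, 90.0, 14.0]
ft_force: [-2.4, 0.3, 6.6]
opening: 0.572
time_s: 41.7
tool_pos: [0.4984, 0.182, 0.2213]
eef_rot: [101.9, 89.8, 18.3]
ft_force: [-0.4, -0.1, -0.8]
opening: 0.568
t 41.7 pos [0.4984 0.182  0.2213] x [ 0.003  0.001 -1.   ] y [0.994 0.112 0.003] q [ 20.1  16.   -1.2  72.6  -0.  103.7] F [-0.4 -0.1 -0.8] open 0.568
rot [ 0.     -0.0002 -0.001 ] rows>= 1.0
shift [1.413 0.201 5.661] rows>= 17.0
rot [ 0.     -0.0002 -0.001 ] rows>= 1.0
shift [ 0.013 -0.466  4.295] rows>= 13.0
```

```bash
python3 -m handwheel '{"translation":[[0,0.004,0.1],[0,0.007,0.2],[0,0.011,0.3],[0,0.012,0.33],[0,0.012,0.33],[0,0.012,0.33],[0,0.012,0.33],[0,0.012,0.33],[0,0.012,0.33],[0,0.012,0.33],[0,0.012,0.33]],"delta_rot":[[0,0,0],[0,0,0],[0,0,0],[0,0,0],[0,0,0],[0,0,0],[0,0,0],[0,0,0],[0,0,0],[0,0,0],[0,0,0]],"claw":[0.3,0.3,0.3,0.3,0.3,0.3,0.3,0.3,0.3,0.3,0.3]}'
python3 -m handwheel '{"translation":[[0,0.012,0.33],[0,0.012,0.33],[0,0.012,0.33],[0,0.012,0.33],[0,0.012,0.33],[0,0.011,0.3],[0,0.007,0.2],[0,0.005,0.13],[0,0.003,0.08],[0,0.001,0.05],[0,0,0],[0,0,0]],"delta_rot":[[0,0,0],[0,0,0],[0,0,0],[0,0,0],[0,0,0],[0,0,0],[0,0,0],[0,0,0],[0,0,0],[0,0,0],[0,0,0],[0,0,0]],"claw":[0.3,0.3,0.3,0.3,0.3,0.3,0.3,0.3,0.3,0.3,0.3,0.3]}'
python3 - <<'E'
from h import *
st();go([.5815,-.3783,.08],downR(6.4))
p=bot.read_camera("wrist"); cv2.imwrite("pics/w18.png",p["image"])
E
```

```text
time_s: 42.62
tool_pos: [0.5443, -0.1412, 0.2173]
eef_rot: [-100.8, 89.8, 175.6]
ft_force: [1.5, 0.3, -1.0]
opening: 0.569
time_s: 43.62
tool_pos: [0.5807, -0.3771, 0.2186]
eef_rot: [-109.9, 89.9, 166.5]
ft_force: [0.2, 0.9, -1.7]
opening: 0.564
t 43.62 pos [ 0.5807 -0.3771  0.2186] x [-0.001  0.    -1.   ] y [ 0.994  0.112 -0.001] q [-33.   37.4  31.4  84.1  -0.   50.6] F [ 0.2  0.9 -1.7] open 0.564
rot [ 0.0001 -0.0001  0.0003] rows>= 1.0
shift [1.386 0.007 0.013] rows>= 4.0
```

View pics/w18.png

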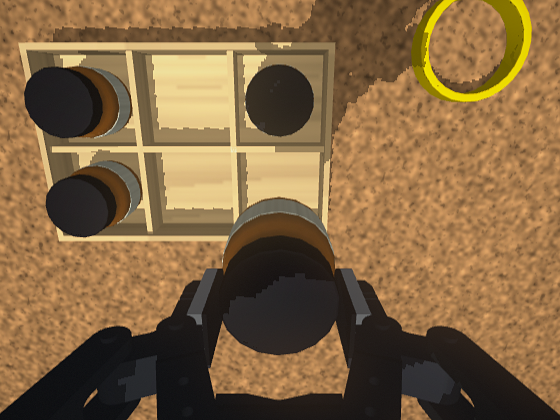

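```bash
python3 -m handwheel '{"translation":[[0.1,0.007,0.008],[0.2,0,0],[0.25,0,0],[0.25,0,0],[0.25,0,0],[0.16,0,0],[0.1,0,0],[0.05,0,0],[0.03,0,0],[0.02,0,0],[0,0,0],[0,0,0]],"delta_rot":[[0,0,0],[0,0,0],[0,0,0],[0,0,0],[0,0,0],[0,0,0],[0,0,0],[0,0,0],[0,0,0],[0,0,0],[0,0,0],[0,0,0]],"claw":[0.3,0.3,0.3,0.3,0.3,0.3,0.3,0.3,0.3,0.3,0.3,0.3]}'
python3 -m handwheel '{"translation":[[0.012,0,0],[0.01,0,0],[0,0,0],[0,0,0]],"delta_rot":[[0,0,0],[0,0,0],[0,0,0],[0,0,0]],"claw":[0.3,0.3,0.3,0.3]}'
```

```text
time_s: 44.67
tool_pos: [0.582, -0.3785, 0.0789]
eef_rot: [28.6, 89.9, -55.0]
ft_force: [0.7, 0.5, -1.7]
opening: 0.566
time_s: 45.0
tool_pos: [0.5815, -0.3783, 0.0759]
eef_rot: [-60.3, 90.0, -143.9]
ft_force: [0.4, -0.6, -2.0]
opening: 0.568
```

```bash
python3 -m handwheel '{"translation":[[0.01,0,0],[0.003,0,0],[0,0,0],[0,0,0]],"delta_rot":[[0,0,0],[0,0,0],[0,0,0],[0,0,0]],"claw":[0.3,0.3,0.3,0.3]}'
```

```text
time_s: 45.33
tool_pos: [0.5817, -0.3785, 0.075]
eef_rot: [-2.1, 90.0, -85.7]
ft_force: [-2.5, -0.1, 4.7]
opening: 0.571
```

```bash
python3 -m handwheel '{"translation":[[0,0,0],[0,0,0],[0,0,0],[0,0,0],[0,0,0],[-0.05,0,0],[-0.2,0,0],[-0.25,0,0],[-0.25,0,0],[-0.25,0,0],[-0.2,0,0],[0,0,0]],"delta_rot":[[0,0,0],[0,0,0],[0,0,0],[0,0,0],[0,0,0],[0,0,0],[0,0,0],[0,0,0],[0,0,0],[0,0,0],[0,0,0],[0,0,0]],"claw":[0.72,0.72,0.72,0.72,0.72,0.72,0.72,0.72,0.72,0.72,0.72,0.72]}'
python3 jars.py wrist w19.png;  python3 jars.py top t19.png; python3 - <<'E'
from h import *
p=bot.read_camera("side"); cv2.imwrite("pics/s19.png",p["image"])
w=np.load("w.npy")
p=bot.read_camera("top"); w=cloud(p); X,Y,z=w[...,0],w[...,1],w[...,2]; v=p["image"].max(2)
m=(z>.098)&(z<.112)&(v<60)&(abs(X-.66)<.05)&(abs(Y)<.1); q=w[m]; print("bar",np.median(q,0),cv2.fitLine(q[:,:2].astype(np.float32),cv2.DIST_HUBER,0,.001,.001).ravel())
a,b=np.polyfit(q[:,1],q[:,2],1); print("bar z slope",a)
for n in ("part1","part2","tape","scraper","tray"): print(n,[(np.round(d["position"],3),round(d["score"],2)) for d in bot.place_of(n,p)])
E
```

```text
time_s: 46.33
tool_pos: [0.5829, -0.3791, 0.1997]
eef_rot: [47.0, 89.6, -36.6]
ft_force: [0.5, -0.3, 0.3]
opening: 0.724
t 46.33 pos [ 0.5829 -0.3791  0.1997] x [ 0.005 -0.004 -1.   ] y [0.994 0.112 0.004] q [-33.   37.2  28.5  80.9  -0.   50.6] F [ 0.5 -0.3  0.3] open 0.724
cap px [41. 98.] n 5094 centre mm 414.0 -318.3 r 25.1 z 0.0711
cap px [275.  96.] n 4407 centre mm 571.9 -299.3 r 24.8 z 0.0709
cap px [276. 207.] n 3491 centre mm 581.1 -377.5 r 24.9 z 0.0707
cap px [ 62. 209.] n 3858 centre mm 421.7 -397.2 r 25.3 z 0.0709
[0.5885, -0.3815, 0.0009] 0.88
[0.5709, -0.3011, 0.0033] 0.79
[0.4126, -0.317, 0.0059] 0.55
t 46.43 pos [ 0.582  -0.3785  0.1954] x [ 0.001 -0.001 -1.   ] y [0.994 0.112 0.001] q [-33.   37.4  28.1  80.6  -0.   50.6] F [-0.3  0.1 -0. ] open 0.723
cap px [443. 208.] n 382 centre mm 579.4 -377.6 r 24.4 z 0.073
cap px [409. 213.] n 370 centre mm 570.1 -298.2 r 24.7 z 0.0729
cap px [457. 281.] n 409 centre mm 421.2 -396.7 r 24.3 z 0.0732
cap px [421. 285.] n 396 centre mm 411.8 -317.4 r 23.7 z 0.0733
[0.5736, -0.2992, 0.0053] 0.87
[0.4153, -0.3186, 0.0047] 0.73
[0.5849, -0.3851, 0.0046] 0.69
bar [ 0.65843977 -0.01566597  0.10666414] [ 0.06001745 -0.9981973   0.6587351  -0.01152111]
bar z slope 0.0009878196493694736
part1 [(array([0.423, 0.28 , 0.023]), 0.58), (array([0.462, 0.319, 0.016]), 0.51)]
part2 [(array([0.423, 0.28 , 0.023]), 0.58), (array([0.462, 0.319, 0.016]), 0.51)]
tape [(array([ 0.725, -0.243, -0.003]), 0.75)]
scraper [(array([ 0.754,  0.236, -0.001]), 0.66)]
tray [(array([ 0.666, -0.006,  0.001]), 0.6)]
```

View pics/t19.png

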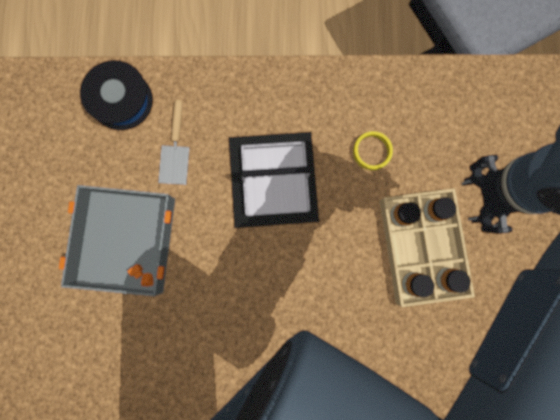

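View pics/s19.png

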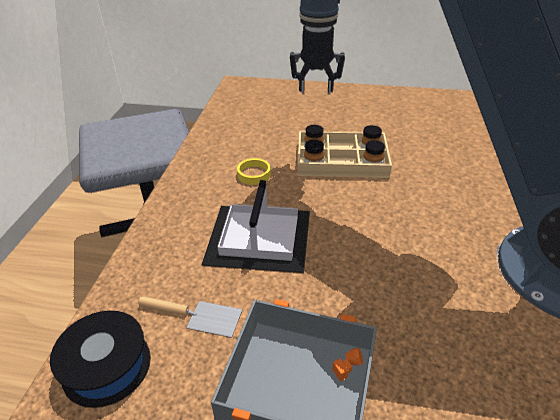

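View pics/w19.png

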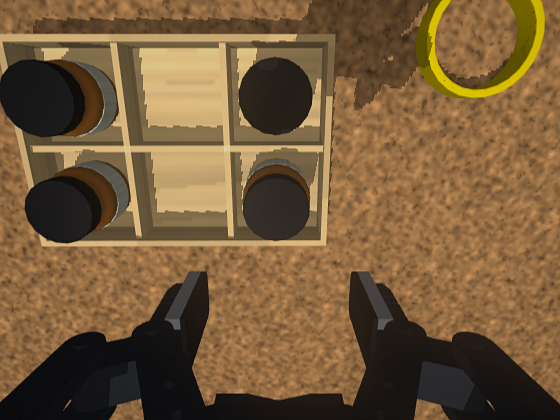

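```bash
python3 -c "
from h import *
st(); print(bot.sign_off())"
```

```text
t 46.88 pos [ 0.5815 -0.3782  0.1942] x [-0.001  0.    -1.   ] y [ 0.994  0.112 -0.001] q [-33.   37.4  28.   80.6  -0.   50.6] F [0.7 0.  0.2] open 0.725
the job is handed in; nothing more can be done
None
```

The bench is cleared and I handed the job in at about 47 s of the 210 s. The sign-off reports no verdict, so the results below are from my own last camera checks.

- **Printed parts:** There were two, and both are in the bin. I tipped the tray about 41° over it. They lie near one corner, with reported heights of 16–23 mm, below the 70 mm rim.
- **Tray:** It is empty and back on the mat. The last direct readings put its centre about 1–5 mm from the mat's centre, with no tilt along the handle bar. The bar-line fit came out about 12 mm off centre, but that view may not show the whole bar. Every reading is inside the 45 mm limit.
- **Jars:** Four were present, now in the four corner cells of the crate. From the top camera the cap tops are at about 73 mm (5 mm floor plus 68 mm jar). The wrist camera read about 71 mm, within calibration. All stand upright.
- **Bystanders:** The tape and the scraper read within 2 mm of where they started.
- **Robot:** The gripper is open and clear above the crate.

None of the checks failed. I saw no jar knocked aside during the run.

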